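# Put the chip boxes away in the interlocked cabinet

### The job

Put the chip boxes away: the cabinet lets only one drawer open at a time, so gently push the open left drawer fully shut, then pull the right drawer well out and set every chip box lying about on the bench flat in the bay of its own colour, so that they stand in one even, square row: each centred on its painted strip, long side pointing front to back, and its end nudged up against the inside of the drawer front. When all are in their row, gently push the right drawer fully shut with the row still in order, and leave the left one shut; do not force the interlock, slam a drawer or disturb the jar, the block and the dish.

Things in the scene. Friction and masses are not known exactly. Their poses are not given: they have to be found in the camera images.
- left_drawer (a joint): opening of the narrow left drawer (at +y) of the grey bench cabinet, in m: 0 fully shut, 0.16 fully out; it slides out towards the robot, along -x of the cabinet. It starts 0.06 to 0.15 open, with probe needles lying in it. It runs stiffly (1 to 2 N) and stays where it is left.
- right_drawer (a joint): opening of the wide right drawer (at -y) in m: 0 fully shut (as at the start), 0.16 fully out, where it meets its stop; runs like the left one. A pin between the drawers locks each of them (2 mm of play) unless the other is shut to within about 1 mm.
- cabinet: grey bench cabinet, 220 deep (x) x 441 wide (y) x 80 high, standing fast on the bench; origin at the centre of its underside, x points away from the robot, drawer fronts at x = -110 when shut. Its top overhangs the drawers wherever they are not pulled out. The drawers slide along its x.
- left_drawer_handle (a point): middle of the left drawer's handle: a level round bar 10 thick and 70 long (along y), its axis 42 in front of the drawer front and 55 above the bench; axes as the cabinet's; moves with the drawer.
- right_drawer_handle (a point): middle of the right drawer's handle: a like bar 110 long, 42 in front of the drawer front and 55 above the bench; moves with the drawer. The front is 15 thick and its top is 71 above the bench; the drawer's inner floor is 18 above the bench and 189 long, 263 wide; its side walls rise 22 above the floor.
- box_red: chip box with a red lid: 62 long (its x) x 38 wide (its y) x 24 high, black below, red above, with a finger rib of the same colour standing on the lid, 44 long (along x), 10 thick (y), 18 high, so 42 high over all; about 0.12 kg; origin at the centre of its underside. May be absent (None).
- box_yellow: chip box with a yellow lid: 62 long (its x) x 38 wide (its y) x 24 high, black below, yellow above, with a finger rib of the same colour standing on the lid, 44 long (along x), 10 thick (y), 18 high, so 42 high over all; about 0.12 kg; origin at the centre of its underside. May be absent (None).
- box_green: chip box with a green lid: 62 long (its x) x 38 wide (its y) x 24 high, black below, green above, with a finger rib of the same colour standing on the lid, 44 long (along x), 10 thick (y), 18 high, so 42 high over all; about 0.12 kg; origin at the centre of its underside. May be absent (None).
- box_blue: chip box with a blue lid: 62 long (its x) x 38 wide (its y) x 24 high, black below, blue above, with a finger rib of the same colour standing on the lid, 44 long (along x), 10 thick (y), 18 high, so 42 high over all; about 0.12 kg; origin at the centre of its underside. May be absent (None).
- box_white: chip box with a white lid: 62 long (its x) x 38 wide (its y) x 24 high, black below, white above, with a finger rib of the same colour standing on the lid, 44 long (along x), 10 thick (y), 18 high, so 42 high over all; about 0.12 kg; origin at the centre of its underside. May be absent (None).
- bay_red (a point): where box_red's origin belongs: on the right drawer's floor, on the middle line of the red painted strip (number 1 of 5 from the left, 50 apart, 30 wide), 31 behind the inside of the drawer front, so a box whose end touches the front is there; x points to the drawer's back (boxes lie along it, either way round), z up; moves with the drawer.
- bay_yellow (a point): where box_yellow's origin belongs: on the right drawer's floor, on the middle line of the yellow painted strip (number 2 of 5 from the left, 50 apart, 30 wide), 31 behind the inside of the drawer front, so a box whose end touches the front is there; x points to the drawer's back (boxes lie along it, either way round), z up; moves with the drawer.
- bay_green (a point): where box_green's origin belongs: on the right drawer's floor, on the middle line of the green painted strip (number 3 of 5 from the left, 50 apart, 30 wide), 31 behind the inside of the drawer front, so a box whose end touches the front is there; x points to the drawer's back (boxes lie along it, either way round), z up; moves with the drawer.
- bay_blue (a point): where box_blue's origin belongs: on the right drawer's floor, on the middle line of the blue painted strip (number 4 of 5 from the left, 50 apart, 30 wide), 31 behind the inside of the drawer front, so a box whose end touches the front is there; x points to the drawer's back (boxes lie along it, either way round), z up; moves with the drawer.
- bay_white (a point): where box_white's origin belongs: on the right drawer's floor, on the middle line of the white painted strip (number 5 of 5 from the left, 50 apart, 30 wide), 31 behind the inside of the drawer front, so a box whose end touches the front is there; x points to the drawer's back (boxes lie along it, either way round), z up; moves with the drawer.
- vial: bystander: glass jar with red cap, 40 across, 85 high; origin at the centre of its underside
- block: bystander: eight-sided aluminium block, 104 across, 40 high, with dark chips on it; origin at the centre of its underside
- dish: bystander: clear round dish, 90 across, 14 high; origin at the centre of its underside

How it is judged:
On the way, in this order (a step that is already met when the one before it is completed fails the run):
1. the left drawer is fully shut (value of joint left_drawer below 0.006 m), for 0.2 s.
2. the right drawer is pulled out (over 100 mm) with the left one shut (value of joint left_drawer below 0.006 m and value of joint right_drawer above 0.1 m), for 0.2 s.
3. every chip box present stands in the bay of its colour, in line, with the drawer still open (over 80 mm) (value of joint right_drawer above 0.08 m and x of box_red in the frame of bay_red between -0.008 and 0.008 m and y of box_red in the frame of bay_red between -0.009 and 0.009 m and z of box_red in the frame of bay_red below 0.006 m and angle between the x axis of box_red and the x axis of bay_red, either way round below 0.14 rad and angle between each of box_red, box_yellow, box_green, box_blue, box_white's own z axis and vertical below 0.12 rad and x of box_yellow in the frame of bay_yellow between -0.008 and 0.008 m and y of box_yellow in the frame of bay_yellow between -0.009 and 0.009 m and z of box_yellow in the frame of bay_yellow below 0.006 m and angle between the x axis of box_yellow and the x axis of bay_yellow, either way round below 0.14 rad and x of box_green in the frame of bay_green between -0.008 and 0.008 m and y of box_green in the frame of bay_green between -0.009 and 0.009 m and z of box_green in the frame of bay_green below 0.006 m and angle between the x axis of box_green and the x axis of bay_green, either way round below 0.14 rad and x of box_blue in the frame of bay_blue between -0.008 and 0.008 m and y of box_blue in the frame of bay_blue between -0.009 and 0.009 m and z of box_blue in the frame of bay_blue below 0.006 m and angle between the x axis of box_blue and the x axis of bay_blue, either way round below 0.14 rad and x of box_white in the frame of bay_white between -0.008 and 0.008 m and y of box_white in the frame of bay_white between -0.009 and 0.009 m and z of box_white in the frame of bay_white below 0.006 m and angle between the x axis of box_white and the x axis of bay_white, either way round below 0.14 rad), for 0.3 s.
At the end, for the whole second after the job is handed in: Both drawers shut to within 6 mm; every chip box present lies flat on the right drawer's floor in the bay of its own colour, its centre within 9 mm of the bay's middle line and its end within 8 mm of the drawer front's inside, square to within 0.14 rad (either way round), at rest (value of joint each of left_drawer, right_drawer below 0.006 m and x of box_red in the frame of bay_red between -0.008 and 0.008 m and y of box_red in the frame of bay_red between -0.009 and 0.009 m and z of box_red in the frame of bay_red below 0.006 m and angle between the x axis of box_red and the x axis of bay_red, either way round below 0.14 rad and angle between each of box_red, box_yellow, box_green, box_blue, box_white's own z axis and vertical below 0.12 rad and x of box_yellow in the frame of bay_yellow between -0.008 and 0.008 m and y of box_yellow in the frame of bay_yellow between -0.009 and 0.009 m and z of box_yellow in the frame of bay_yellow below 0.006 m and angle between the x axis of box_yellow and the x axis of bay_yellow, either way round below 0.14 rad and x of box_green in the frame of bay_green between -0.008 and 0.008 m and y of box_green in the frame of bay_green between -0.009 and 0.009 m and z of box_green in the frame of bay_green below 0.006 m and angle between the x axis of box_green and the x axis of bay_green, either way round below 0.14 rad and x of box_blue in the frame of bay_blue between -0.008 and 0.008 m and y of box_blue in the frame of bay_blue between -0.009 and 0.009 m and z of box_blue in the frame of bay_blue below 0.006 m and angle between the x axis of box_blue and the x axis of bay_blue, either way round below 0.14 rad and x of box_white in the frame of bay_white between -0.008 and 0.008 m and y of box_white in the frame of bay_white between -0.009 and 0.009 m and z of box_white in the frame of bay_white below 0.006 m and angle between the x axis of box_white and the x axis of bay_white, either way round below 0.14 rad and linear speed of each of box_red, box_yellow, box_green, box_blue, box_white below 0.02 m/s); the robot touches nothing.
It fails at once if the interlock is forced: both drawers open by more than 20 mm (value of joint each of left_drawer, right_drawer above 0.02 m).
It fails at once if a drawer is slammed (shut at over 0.5 m/s) (velocity of joint any of left_drawer, right_drawer below -0.5 m/s).
It fails at once if the jar, the block or the dish is moved more than 40 mm or tipped over (distance of any of vial, block, dish from where it was at the start of the episode above 0.04 m or angle between any of vial, block, dish's own z axis and vertical above 0.5 rad).
Of box_red, box_yellow, box_green, box_blue, box_white only 3 to 5 are there at a start; the rules pass over those that are not, and their reading is None.
At some moment in a run one of box_red, box_yellow, box_green, box_blue, box_white may be knocked a few centimetres aside while the robot is not near it.
Once in a run the grip may slacken for a moment while it holds something.
It also fails if it takes over 210 s, if anything falls off the work surface, if the arm or the gripper's body presses on something with over 40 N, if the wrist force passes 120 N, or if a joint passes its speed limit or range.

### The arm

A 7-joint arm with a two-finger parallel gripper is mounted at the origin on the work surface. World frame = base frame: x ahead of the robot, y to its left, z up, the work surface at z = 0. Lengths are in m, angles in rad, forces in N, time in s.
With the tool pointing down it reaches from about 0.425 to 0.875 m from the base axis. Payload 4.7 kg.
Tool frame: the origin (TCP) lies midway between the tips of the shut fingers; the grasp point (between the pads) lies 19 mm behind it; z points along the fingers, y is the line along which they close (so a half turn about z gives the same grasp; the last joint's range is limited). The gripper opens to 87 mm and grips with 3 to 60 N. Pads are 19 mm wide; open, the fingers measure 117 mm over their backs; the gripper's body (75 mm by 190 mm) begins 51 mm behind the grasp point.
Start: joints at [1.128, 0.321, -0.07, 1.45, 0.023, 1.371, -0.057], TCP at [0.287, -0.583, 0.223] pointing down, gripper open.
Joint ranges: [-2.86, 2.86], [-0.3, 2.09], [-1.38, 1.24], [0.06, 2.45], [-1.56, 4.7], [0.09, 2.05], [-2.69, 2.69]. Speed limits (rad/s): [2.57, 2.57, 3.14, 3.14, 3.14, 3.14, 3.14].

### API

Orientations are given as a rotation vector (axis times angle).
In Python, from bench import ctrl gives the robot as it stands. The module is installed in compiled form; this text tells all that it offers.
- The arm moves only by the shell command python3 -m handwheel 'ROWS' [FORCE]. ROWS is JSON, a list of rows, each a list of 7 numbers: the finger opening in m, from 0 to 0.087, then the shift along the tool's x, y, z in m, then the turn, a rotation vector about the tool's x, y, z in degrees. A call has 1 to 12 rows; each row shifts and turns the commanded pose from where the row before left it, along the tool's axes as they then stand; what a row does not reach is not made up. A row lasts 1/8 s, in which the tool goes at most 62.5 mm and 10.7 degrees, less where a joint would pass 70% of its speed; a pose out of reach is approached as far as the arm can. A call is refused whole if a number of a shift passes 0.0625 or a number of a turn 10.7, either way. A call with a gripper value outside its range is refused whole. The fingers move at their own pace and stop on an object; FORCE is the grip in N (left out, the last holds). Time passes only in rows, so rows that do not move let the fingers close. It gives the time, the measured TCP pose, the force, the opening and the grip force at its end, in the units of the state.
- ctrl.get_state(): the state, without advancing time (a new reading comes with each control period).
- ctrl.get_image(name): name is "side" or "top" or "wrist"; returns (picture, depth): 480x640x3 uint8, blue, green, red; 480x640 float32, m along the optical axis (not along the pixel's ray), 0 where there is no reading.
- ctrl.camera_info(name): a dict with "intrinsics" (3x3 intrinsics, pixels), "R" (3x3) and "t" (3): a world point X has camera coordinates R X + t. Camera axes: x right, y down, z forward; pixel columns grow to the right and rows downward; lengths in m; the calibration is good to about 2 mm. The wrist camera is an equidistant fisheye: a pixel r from the principal point sees the ray r / f radians off the axis. A picture is of the moment at which its call begins: read the wrist's pose just before it. camera_info takes no time and is no camera call; for the wrist camera it gives the pose at the moment of the call.
- ctrl.close_job(): hands the job in; it is judged then, once.
The state is a dict: "time": time; "joint_positions": joint angles; "qd": joint speeds; "joint_torque": joint torques, N m; "position": TCP position; "tool_rot": TCP orientation; "ft_force": force on the tool from outside, world axes, zero at the start; "torque": the same for the moment, N m; "grip_width": opening from 0.0 (shut) to 1.0 (fully open); "grip_force": force on a finger pad.
Only numpy, scipy, OpenCV 4.12 (cv2) and the standard library are available. Lean on these libraries where they do the work, as an engineer would, in place of code of your own. Each camera call takes 0.05 s, during which the arm holds its last target. There are 200 camera calls.

## Working session

There is one attempt and no reset: what is moved stays moved. The work goes in short steps, Python scripts to look and compute and a shell command to move; the robot and the scene stay as the last step left them, time stands still between calls to the robot, and variables do not carry over. Pictures are saved under pics/ and viewed, at most 14 in all, crops included, and the job is handed in when it is done.

```bash
mkdir -p pics
python3 - <<'E'
from bench import ctrl
import cv2,numpy as np
np.set_printoptions(precision=4,suppress=True)
for n in("top","side"):
    p,d=ctrl.get_image(n); cv2.imwrite(f"pics/{n}0.png",p); np.save(f"{n}0.npy",d)
    c=ctrl.camera_info(n); print(n,c["intrinsics"],c["R"],c["t"])
s=ctrl.get_state(); print(s)
E
```

```text
top [[468.7018   0.     326.6956]
 [  0.     468.7018 235.4796]
 [  0.       0.       1.    ]] [[-0.0187 -0.9998  0.0028]
 [-0.9912  0.0181 -0.1312]
 [ 0.1311 -0.0053 -0.9914]] [-0.0402  0.6025  1.1703]
side [[611.304    0.     307.7099]
 [  0.     611.304  236.4982]
 [  0.       0.       1.    ]] [[-0.7366 -0.6763  0.004 ]
 [-0.39    0.4199 -0.8195]
 [ 0.5525 -0.6052 -0.5731]] [0.4086 0.3115 1.292 ]
{'time': 0.1, 'joint_positions': array([ 1.1281,  0.3218, -0.0701,  1.4516,  0.0226,  1.3708, -0.0569]), 'qd': array([ 0.0007, -0.0013,  0.0001, -0.0053, -0.0009,  0.0013,  0.0013]), 'joint_torque': array([ -0.0004, -49.257 ,  -0.4057, -31.3396,  -0.064 ,   0.0395,
         0.0001]), 'position': array([ 0.2864, -0.5829,  0.2216]), 'tool_rot': array([-3.0584, -0.711 ,  0.0008]), 'ft_force': array([ 1.0333,  0.353 , -0.1106]), 'torque': array([ 0.0026, -0.0319, -0.017 ]), 'grip_force': 0.0, 'grip_width': 0.9975503090390574}
```

View pics/top0.png

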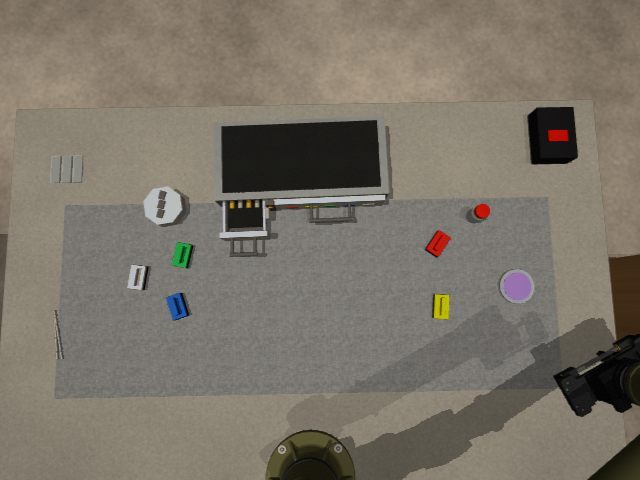

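View pics/side0.png

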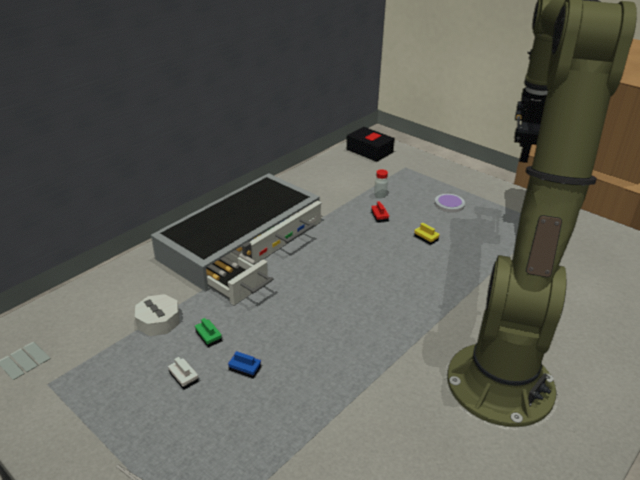

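The top view shows all five boxes: green (182,255), white (137,277), blue (177,306), red (438,243), yellow (441,306). The left drawer is out, with its front around (244,235). The jar is at (481,212), the block at (164,206) and the dish at (517,286).

```bash
cat > h.py <<'E'
import cv2,numpy as np
from bench import ctrl
from scipy.spatial.transform import Rotation as Ro
np.set_printoptions(precision=4,suppress=True)
HSV={'red':[((0,150,60),(8,255,255)),((172,150,60),(180,255,255))],'yellow':[((22,150,80),(34,255,255))],'green':[((45,130,50),(80,255,255))],'blue':[((100,130,60),(125,255,255))],'white':[((0,0,170),(180,40,255))]}
def cloud(n,d,c=None):
    c=c or ctrl.camera_info(n);K=c["intrinsics"];v,u=np.mgrid[:480,:640]
    X=np.stack([(u-K[0,2])/K[0,0]*d,(v-K[1,2])/K[1,1]*d,d],-1)
    return (X-c["t"])@c["R"]
def mask(p,col):
    h=cv2.cvtColor(p,cv2.COLOR_BGR2HSV);return sum(cv2.inRange(h,np.array(a),np.array(b)) for a,b in HSV[col])>0
def boxes(n,p,d,xl=(.25,.8),zr=(.012,.06)):
    W=cloud(n,d);out={}
    for c in HSV:
        m=(mask(p,c)&(d>0)&(W[...,2]>zr[0])&(W[...,2]<zr[1])&(W[...,0]>xl[0])&(W[...,0]<xl[1])).astype(np.uint8)
        k,l,st,ce=cv2.connectedComponentsWithStats(m)
        for i in range(1,k):
            if st[i,4]<60: continue
            q=W[l==i]; t=q
            if (q[:,2].max()-q[:,2].min())<.003: pass
            r=cv2.minAreaRect(t[:,:2].astype(np.float32)*1000)
            (cx,cy),(w,h),a=r
            if w<h: w,h,a=h,w,a+90
            a=(a+90)%180-90
            print(n,c,'px',ce[i].round(),'ctr',round(cx),round(cy),'size',round(w),round(h),'yaw',round(a,1),'z95',q[:,2].max().round(4),np.median(q[:,2]).round(4))
            out.setdefault(c,[]).append((cx/1e3,cy/1e3,a))
    return out
def pose():
    s=ctrl.get_state();R=Ro.from_rotvec(s["tool_rot"]).as_matrix()
    return s,R
def go(x,y,z,yaw=None):
    """shift in tool axes mm, and turn needed about tool z (deg) to have tool x at yaw"""
    s,R=pose();cur=np.degrees(np.arctan2(R[1,0],R[0,0]))
    print('pos',s['position'],'yaw',round(cur,2),'tilt',R[:,2],'F',s['ft_force'].round(1),'t',s['time'],'grip',round(s['grip_width']*87,1),round(s['grip_force'],1))
    dyaw=0 if yaw is None else (yaw-cur+180)%360-180
    Rn=Ro.from_rotvec([0,0,np.radians(cur+dyaw)]).as_matrix()@np.diag([1,-1,-1])
    print(' turn z(tool)',round(-dyaw,1),'then shift mm',(Rn.T@(np.array([x,y,z])-s['position'])*1000).round(1))
E
python3 - <<'E'
from h import *
for n in("top","side"):
    p=cv2.imread(f"pics/{n}0.png");d=np.load(f"{n}0.npy");boxes(n,p,d)
    W=cloud(n,d);m=((abs(W[...,2]-.08)<.006)&(W[...,0]>.4)&(abs(W[...,1])<.5)).astype(np.uint8)
    k,l,st,ce=cv2.connectedComponentsWithStats(m);i=1+st[1:,4].argmax();q=W[l==i]
    print('cab',np.median(q[:,2]),cv2.minAreaRect(q[:,:2].astype(np.float32)*1000),cv2.boxPoints(cv2.minAreaRect(q[:,:2].astype(np.float32)*1000)))
    if n=='top':
        for u,v in [(222,236),(266,234),(244,235),(230,256),(265,253),(312,220),(355,219),(481,212),(164,206),(517,286)]: print(u,v,W[v,u])
E
```

```text
top red px [438. 243.] ctr 579 -342 size 63 39 yaw -35.4 z95 0.0469 0.025
top yellow px [441. 306.] ctr 416 -342 size 61 38 yaw -2.2 z95 0.0484 0.025
top green px [181. 255.] ctr 561 328 size 62 38 yaw -11.9 z95 0.0477 0.025
top blue px [176. 306.] ctr 428 338 size 61 39 yaw 20.7 z95 0.0476 0.0251
top white px [162. 205.] ctr 690 375 size 97 95 yaw 53.6 z95 0.0477 0.0401
top white px [135. 277.] ctr 505 444 size 60 36 yaw -8.5 z95 0.0483 0.0251
cab 0.08080169782073642 ((796.578125, 13.638687133789062), (212.01950073242188, 441.91497802734375), 1.4756724834442139) [[ 684.9133  231.7929]
 [ 696.2937 -209.9755]
 [ 908.2429 -204.5155]
 [ 896.8625  237.2529]]
222 236 [0.6008 0.2114 0.0731]
266 234 [0.6045 0.1017 0.0681]
244 235 [0.6029 0.1571 0.0683]
230 256 [0.5515 0.194  0.0577]
265 253 [ 0.5631  0.113  -0.0002]
312 220 [ 0.6391 -0.0146  0.0624]
355 219 [ 0.6502 -0.1283 -0.0004]
481 212 [ 0.6475 -0.4377  0.0871]
164 206 [0.6859 0.3688 0.0439]
517 286 [ 0.4633 -0.5426  0.0181]
side red px [380. 211.] ctr 577 -338 size 69 39 yaw -35.6 z95 0.0476 0.0252
side yellow px [427. 232.] ctr 415 -338 size 62 40 yaw -7.8 z95 0.0463 0.0253
side green px [208. 331.] ctr 559 331 size 65 39 yaw -12.8 z95 0.0475 0.0259
side blue px [244. 363.] ctr 426 341 size 61 39 yaw 21.3 z95 0.0475 0.0261
side white px [156. 309.] ctr 690 375 size 99 96 yaw -31.8 z95 0.0478 0.0411
side white px [182. 370.] ctr 503 445 size 64 37 yaw -9.1 z95 0.0479 0.0257
cab 0.0816276653494624 ((791.4703979492188, 13.718765258789062), (230.38758850097656, 449.21392822265625), 1.2381665706634521) [[ 671.4501  235.7841]
 [ 681.1569 -213.3249]
 [ 911.4907 -208.3466]
 [ 901.7839  240.7624]]
```

```bash
python3 -c "
from h import *
go(.51,.156,.2,1.45)"; python3 -m handwheel '[[0,0,0,0,0,0,8.2],[0,0,0,0,0,0,8.3],[0,0,0,0,0,0,8.3],[0,0,0,0,0,0,0]]' 20; python3 -c "
from h import *
go(.51,.156,.2,1.45)"
```

```text
pos [ 0.2864 -0.5829  0.2216] yaw 26.18 tilt [-0.0009  0.0015 -1.    ] F [ 1.   0.4 -0.1] t 0.1 grip 86.8 0.0
 turn z(tool) 24.7 then shift mm [ 242.2 -733.    21.6]
time: 0.6
position: [0.2866, -0.5831, 0.222]
tool_rot: [-3.141, -0.04, 0.001]
ft_force: [0.2, -0.6, -0.2]
grip_width: 0.629
grip_force: 0.0
pos [ 0.2866 -0.5831  0.222 ] yaw 1.47 tilt [-0.0006  0.0007 -1.    ] F [ 0.2 -0.6 -0.2] t 0.6 grip 54.7 0.0
 turn z(tool) 0.0 then shift mm [ 242.  -733.2   22. ]
```

```bash
python3 -m handwheel '[[0,0.040,-0.052,0,0,0,0],[0,0.040,-0.052,0,0,0,0],[0,0.040,-0.052,0,0,0,0],[0,0.040,-0.052,0,0,0,0],[0,0.040,-0.052,0,0,0,0],[0,0.042,-0.052,0,0,0,0],[0,0,-0.052,0,0,0,0],[0,0,-0.052,0,0,0,0]]' >/dev/null; python3 -m handwheel '[[0,0,-0.052,0,0,0,0],[0,0,-0.052,0,0,0,0],[0,0,-0.052,0,0,0,0],[0,0,-0.052,0,0,0,0],[0,0,-0.052,0,0,0,0],[0,0,-0.053,0.022,0,0,0],[0,0,0,0.04,0,0,0],[0,0,0,0,0,0,0]]'
python3 - <<'E'
from h import *
go(.51,.156,.045,1.45)
p,d=ctrl.get_image("wrist");cv2.imwrite("pics/w1.png",p)
c=ctrl.camera_info("wrist");print(c)
E
```

```text
time: 2.6
position: [0.4968, 0.1348, 0.1578]
tool_rot: [3.14, 0.043, -0.01]
ft_force: [-0.4, -0.2, 0.0]
grip_width: 0.006
grip_force: 0.0
pos [0.4968 0.1348 0.1578] yaw 1.58 tilt [-0.0064 -0.0014 -1.    ] F [-0.4 -0.2  0. ] t 2.6 grip 0.5 0.0
 turn z(tool) 0.1 then shift mm [ 13.7 -20.9 112.8]
{'intrinsics': array([[371.6483,   0.    , 318.655 ],
       [  0.    , 371.6483, 239.1834],
       [  0.    ,   0.    ,   1.    ]]), 'R': array([[ 0.0251, -0.9997, -0.0003],
       [-0.951 , -0.0239,  0.3083],
       [-0.3082, -0.0074, -0.9513]]), 't': array([0.1221, 0.4579, 0.4873])}
```

View pics/w1.png

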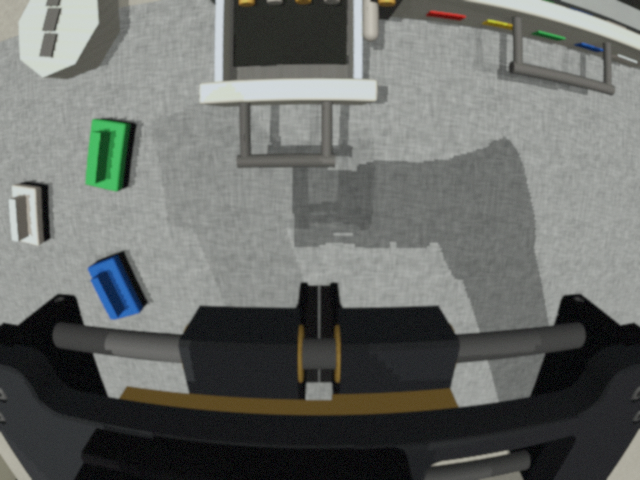

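The wrist view shows the left handle bar from (240,160) to (333,160), the left front at about row 92 between columns 200 and 378, and the right bar from (513,68) to (612,90).

```bash
cat >> h.py <<'E'
def wray(u,v,c=None):
    c=c or ctrl.camera_info("wrist");K=c["intrinsics"];a=np.array([u-K[0,2],v-K[1,2]])/K[0,0];th=np.linalg.norm(a)
    r=np.array([*(a/max(th,1e-9)*np.sin(th)),np.cos(th)]);R=c["R"];return -R.T@c["t"],R.T@r
def wpt(u,v,z,c=None):
    C,r=wray(u,v,c);return C+r*(z-C[2])/r[2]
E
python3 - <<'E'
from h import *
C,_=wray(319,239);print('cam',C)
for u,v,z in[(240,160,.055),(333,160,.055),(201,82,.071),(377,80,.071),(513,68,.055),(612,90,.055),(109,155,.035),(114,287,.035),(22,215,.035)]:print(u,v,wpt(u,v,z))
E
```

```text
cam [0.5826 0.1367 0.3225]
240 160 [0.5551 0.1934 0.055 ]
333 160 [0.556  0.1258 0.055 ]
201 82 [0.6118 0.2178 0.071 ]
377 80 [0.6134 0.0987 0.071 ]
513 68 [ 0.6383 -0.0116  0.055 ]
612 90 [ 0.6413 -0.1217  0.055 ]
109 155 [0.5609 0.3163 0.035 ]
114 287 [0.4364 0.3291 0.035 ]
22 215 [0.5078 0.4375 0.035 ]
```

```bash
python3 -m handwheel '[[0,0,-0.025,0.04,0,0,0],[0,0,0,0.04,0,0,0],[0,0,0,0.033,0,0,0],[0,0.02,0,0,0,0,0],[0,0,0,0,0,0,0]]'; python3 -m handwheel '[[0,0.012,0,0,0,0,0],[0,0.012,0,0,0,0,0],[0,0.012,0,0,0,0,0],[0,0.012,0,0,0,0,0],[0,0.012,0,0,0,0,0],[0,0.012,0,0,0,0,0],[0,0.012,0,0,0,0,0],[0,0,0,0,0,0,0],[0,0,0,0,0,0,0]]'
```

```text
time: 3.28
position: [0.5213, 0.1597, 0.049]
tool_rot: [-3.141, -0.034, -0.004]
ft_force: [0.9, 0.0, -0.4]
grip_width: 0.006
grip_force: 0.0
time: 4.4
position: [0.6028, 0.1629, 0.0474]
tool_rot: [-3.141, -0.038, -0.0]
ft_force: [-0.5, 0.0, 0.1]
grip_width: -0.001
grip_force: 0.0
```

```bash
python3 -m handwheel '[[0,0.006,0,0,0,0,0],[0,0.006,0,0,0,0,0],[0,0.005,0,0,0,0,0],[0,0,0,0,0,0,0]]'; python3 -m handwheel '[[0,0.004,0,0,0,0,0],[0,0,0,0,0,0,0],[0,0,0,0,0,0,0]]'
```

```text
time: 4.9
position: [0.6178, 0.1633, 0.0472]
tool_rot: [3.141, 0.038, -0.007]
ft_force: [-6.3, -0.3, 4.7]
grip_width: 0.008
grip_force: 3.2
time: 5.28
position: [0.6181, 0.1634, 0.047]
tool_rot: [3.139, 0.04, -0.019]
ft_force: [-16.0, -2.0, 10.6]
grip_width: 0.003
grip_force: 7.7
```

```bash
python3 -m handwheel '[[0,-0.015,0,0,0,0,0],[0,-0.005,0,0,0,0,0],[0,0,0,-0.05,0,0,0],[0,0,0.05,-0.05,0,0,0],[0,0,0.06,0,0,0,0],[0,0,0.06,0,0,0,0],[0,0,0.057,0,0,0,0],[0,0,0,0,0,0,0],[0,0,0,0,0,0,0]]';python3 - <<'E'
from h import *
go(.664,-.067,.047,1.45)
p,d=ctrl.get_image("wrist");cv2.imwrite("pics/w2.png",p)
np.save('c2.npy',ctrl.camera_info("wrist"))
p,d=ctrl.get_image("top");W=cloud("top",d)
m=(W[...,2]>.045)&(W[...,2]<.066)&(W[...,1]>.1)&(W[...,1]<.24)&(W[...,0]>.5)&(W[...,0]<.66);print(W[m].mean(0),W[m].min(0),m.sum())
E
```

```text
time: 6.4
position: [0.6095, -0.0582, 0.1419]
tool_rot: [-3.141, -0.037, -0.001]
ft_force: [-0.2, 0.9, 0.4]
grip_width: 0.008
grip_force: 0.0
pos [ 0.6095 -0.0582  0.1419] yaw 1.34 tilt [ 0.0008  0.0006 -1.    ] F [-0.2  0.9  0.4] t 6.4 grip 0.7 0.0
 turn z(tool) -0.1 then shift mm [54.3 10.2 94.9]
[0.6395 0.1631 0.0591] [0.63   0.1274 0.0534] 155
```

View pics/w2.png

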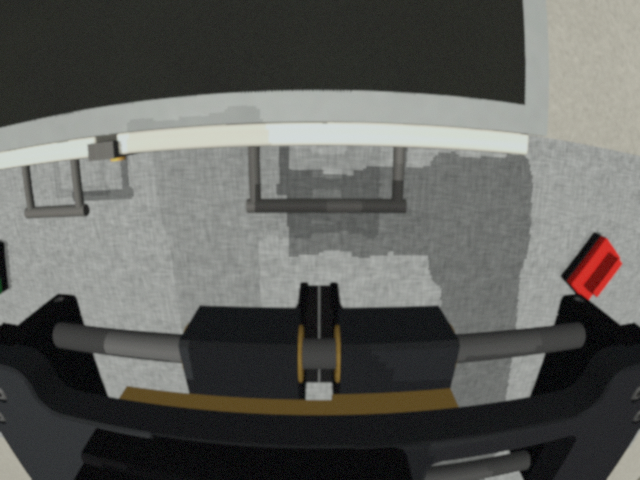

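Both drawers look flush. The right bar runs from (248,206) to (405,206), and the top edge of the front sits at about row 145.

Run:
```python
from h import *
c=np.load('c2.npy',allow_pickle=True).item()
for u,v,z in[(248,206,.055),(405,206,.055),(326,206,.055),(326,144,.071),(326,122,.071),(25,212,.055),(86,211,.055),(325,206,.055)]:print(u,v,wpt(u,v,z,c))
```

```text
248 206 [ 0.636  -0.0068  0.055 ]
405 206 [ 0.6389 -0.1165  0.055 ]
326 206 [ 0.6371 -0.0611  0.055 ]
326 144 [ 0.6805 -0.0596  0.071 ]
326 122 [ 0.6943 -0.0592  0.071 ]
25 212 [0.6314 0.2022 0.055 ]
86 211 [0.6318 0.1291 0.055 ]
325 206 [ 0.637  -0.0604  0.055 ]
```

```bash
python3 -m handwheel '[[0,0.03,0.004,0,0,0,0],[0,0.0225,0,0,0,0,0],[0,0,0,0.035,0,0,0],[0,0,0,0.035,0,0,0],[0,0,0,0.024,0,0,0],[0,0,0,0,0,0,0]]'; python3 -m handwheel '[[0,-0.01,0,0,0,0,0],[0,-0.014,0,0,0,0,0],[0,-0.014,0,0,0,0,0],[0,-0.014,0,0,0,0,0],[0,-0.014,0,0,0,0,0],[0,-0.014,0,0,0,0,0],[0,-0.014,0,0,0,0,0],[0,-0.014,0,0,0,0,0],[0,-0.014,0,0,0,0,0],[0,-0.014,0,0,0,0,0],[0,-0.014,0,0,0,0,0],[0,0,0,0,0,0,0]]'
```

```text
time: 7.25
position: [0.6599, -0.059, 0.0455]
tool_rot: [-3.14, -0.042, 0.007]
ft_force: [-0.5, 0.4, -0.3]
grip_width: 0.007
grip_force: 0.0
time: 8.75
position: [0.5094, -0.0647, 0.0472]
tool_rot: [3.141, 0.037, -0.005]
ft_force: [-0.9, 0.6, 1.1]
grip_width: 0.008
grip_force: 0.0
```

```bash
python3 -m handwheel '[[0,-0.008,0,0,0,0,0],[0,-0.007,0,0,0,0,0],[0,-0.003,0,0,0,0,0],[0,0,0,0,0,0,0]]'; python3 -m handwheel '[[0,0.010,0,0,0,0,0],[0,0,0,-0.05,0,0,0],[0,0,0,-0.06,0,0,0],[0,0.05,0,-0.03,0,0,0],[0,0,0,0,0,0,0],[0,0,0,0,0,0,0]]'
python3 - <<'E'
from h import *
go(.5,-.06,.2,1.45)
p,d=ctrl.get_image("wrist");cv2.imwrite("pics/w3.png",p);np.save('c3.npy',ctrl.camera_info("wrist"))
p,d=ctrl.get_image("top");cv2.imwrite("pics/t3.png",cv2.resize(p[170:290,200:420],None,fx=3.5,fy=3.5,interpolation=2));np.save('t3.npy',d);cv2.imwrite("pics/t3f.png",p)
E
```

```text
time: 9.25
position: [0.4948, -0.0649, 0.048]
tool_rot: [-3.141, -0.038, -0.005]
ft_force: [3.8, 0.8, -3.3]
grip_width: 0.01
grip_force: 2.4
time: 10.0
position: [0.5526, -0.0636, 0.1866]
tool_rot: [-3.141, -0.038, 0.005]
ft_force: [-1.0, -0.5, 0.0]
grip_width: 0.007
grip_force: 0.0
pos [ 0.5526 -0.0636  0.1866] yaw 1.39 tilt [-0.0033  0.0005 -1.    ] F [-1.  -0.5  0. ] t 10.0 grip 0.6 0.0
 turn z(tool) -0.1 then shift mm [-52.5  -4.9 -13.4]
```

View pics/w3.png

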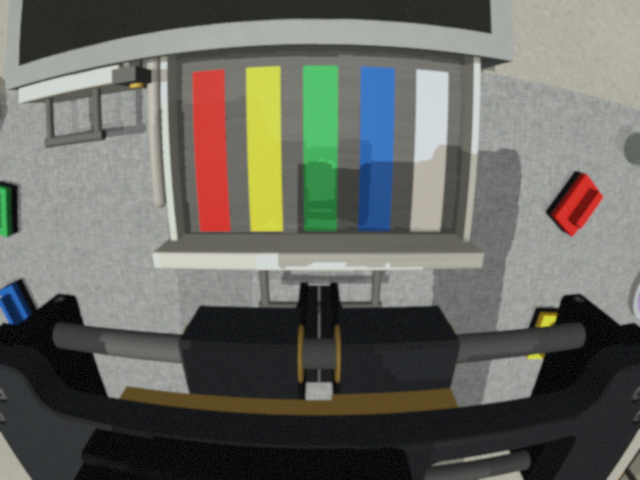

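The strips show at their front ends (about row 231): red 200–230, yellow 249–284, green 303–338, blue 359–392, white 410–446. The front's inner base is at about row 234 and its top edge spans rows 246–252.

Run:
```python
from h import *
c=np.load('c3.npy',allow_pickle=True).item()
for n,(a,b,e,f) in dict(red=(193,225,200,230),yellow=(246,281,249,284),green=(303,338,303,338),blue=(361,395,359,392),white=(416,449,410,446)).items():
    B=(wpt(a,70,.018,c)+wpt(b,70,.018,c))/2;A=(wpt(e,231,.018,c)+wpt(f,231,.018,c))/2
    print(n,'front',A,'back',B,'yaw',np.degrees(np.arctan2(*(B-A)[1::-1])))
print('inner floor line',wpt(320,233,.018,c),'top inner edge',wpt(180,234,.071,c),wpt(320,234,.071,c),wpt(460,234,.071,c),'outer',wpt(320,254,.071,c),wpt(320,268,.071,c))
d=np.load('t3.npy');W=cloud('top',d);m=(abs(W[...,2]-.071)<.008)&(W[...,0]>.48)&(W[...,0]<.6)&(W[...,1]>-.23)&(W[...,1]<.1)
q=W[m];print(np.median(q,0),cv2.minAreaRect(q[:,:2].astype(np.float32)*1000))
p=cv2.imread('pics/t3f.png')
for n in HSV:
    M=mask(p,n)&(abs(W[...,2]-.018)<.007)&(W[...,0]>.53)&(W[...,0]<.7)&(W[...,1]<.09)&(W[...,1]>-.25)
    if M.sum()>30:
        q=W[M];A=np.c_[q[:,0]-.57,np.ones(len(q))];s=np.linalg.lstsq(A,q[:,1],rcond=None)[0];print('top',n,M.sum(),'y at x=.57',s[1],'slope deg',np.degrees(s[0]),'x',q[:,0].min(),q[:,0].max(),'z',np.median(q[:,2]))
```

```text
red front [0.5346 0.0353 0.018 ] back [0.6854 0.0379 0.018 ] yaw 0.9922151194305673
yellow front [ 0.5357 -0.0148  0.018 ] back [ 0.6833 -0.0119  0.018 ] yaw 1.1322255171558588
green front [ 0.5368 -0.0655  0.018 ] back [ 0.6833 -0.0619  0.018 ] yaw 1.3998184515267755
blue front [ 0.5381 -0.1171  0.018 ] back [ 0.6858 -0.1123  0.018 ] yaw 1.8603316928387732
white front [ 0.5396 -0.1685  0.018 ] back [ 0.6905 -0.1622  0.018 ] yaw 2.416833948472688
inner floor line [ 0.5349 -0.065   0.018 ] top inner edge [0.5478 0.0503 0.071 ] [ 0.5503 -0.0645  0.071 ] [ 0.5533 -0.1796  0.071 ] outer [ 0.5337 -0.065   0.071 ] [ 0.5216 -0.0653  0.071 ]
[0.5282 0.0142 0.0709] ((530.434326171875, -62.00518798828125), (15.186059951782227, 282.9465637207031), 1.3798695802688599)
top red 240 y at x=.57 0.03522234003324726 slope deg 2.0529491762370395 x 0.6334356669487571 0.6883767023516835 z 0.01907389760738124
top white 83 y at x=.57 -0.17527740452294413 slope deg 3.347507155026894 x 0.6405048360132717 0.6918537605348547 z 0.019273426425569312
```

View pics/t3.png

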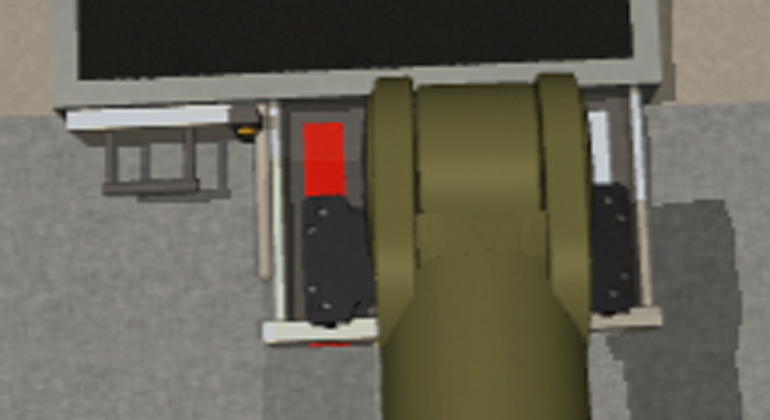

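The top view shows the drawer out with its front (about row 330 in this crop) square, and all strips agree with the wrist measurement. Next is red.

```bash
python3 -m handwheel '[[0.05,0,0,0,0,0,9.2],[0.05,0,0,0,0,0,9.2],[0.05,0,0,0,0,0,9.2],[0.05,0,0,0,0,0,9.2],[0.05,0,0,0,0,0,0]]' 40
python3 - <<'E'
from h import *
go(.578,-.341,.1,-35.4)
p,d=ctrl.get_image("top");boxes('top',p,d)
E
```

```text
time: 10.72
position: [0.5524, -0.0638, 0.1868]
tool_rot: [2.993, -0.953, -0.003]
ft_force: [0.5, -0.0, 0.4]
grip_width: 0.489
grip_force: 0.0
pos [ 0.5524 -0.0638  0.1868] yaw -35.34 tilt [-0.0022 -0.0003 -1.    ] F [ 0.5 -0.   0.4] t 10.725 grip 42.6 0.0
 turn z(tool) 0.1 then shift mm [181.4 211.1  86.8]
top red px [291. 212.] ctr 660 39 size 57 27 yaw -0.2 z95 0.0246 0.0188
top red px [438. 243.] ctr 579 -342 size 63 38 yaw -35.5 z95 0.0481 0.025
top red px [293. 249.] ctr 573 36 size 65 31 yaw 2.3 z95 0.0263 0.0185
top yellow px [441. 306.] ctr 416 -341 size 62 38 yaw -4.1 z95 0.0488 0.025
top green px [181. 255.] ctr 561 328 size 61 37 yaw -11.2 z95 0.0494 0.0252
top blue px [176. 306.] ctr 428 338 size 61 38 yaw 20.6 z95 0.0475 0.0248
top white px [162. 205.] ctr 690 375 size 96 95 yaw 10.2 z95 0.0472 0.0399
top white px [371. 215.] ctr 656 -170 size 73 11 yaw 2.4 z95 0.0246 0.0186
top white px [279. 234.] ctr 610 72 size 138 5 yaw 1.2 z95 0.0446 0.0402
top white px [135. 277.] ctr 505 444 size 60 38 yaw -8.6 z95 0.0485 0.025
```

```bash
python3 -m handwheel '[[0.05,0.036,0.042,0,0,0,0],[0.05,0.036,0.042,0,0,0,0],[0.05,0.036,0.042,0.02,0,0,0],[0.05,0.036,0.042,0.02,0,0,0],[0.05,0.037,0.043,0.02,0,0,0],[0.05,0,0,0.025,0,0,0],[0.05,0,0,0,0,0,0],[0.05,0,0,0,0,0,0]]'
python3 - <<'E'
from h import *
go(.578,-.341,.028,-35.4)
p,d=ctrl.get_image("wrist");cv2.imwrite("pics/w4.png",p)
E
```

```text
time: 11.78
position: [0.5796, -0.3394, 0.1036]
tool_rot: [-2.994, 0.951, -0.001]
ft_force: [-0.2, 0.6, 0.1]
grip_width: 0.574
grip_force: 0.0
pos [ 0.5796 -0.3394  0.1036] yaw -35.26 tilt [ 0.001   0.0002 -1.    ] F [-0.2  0.6  0.1] t 11.775 grip 49.9 0.0
 turn z(tool) 0.1 then shift mm [-0.3  2.2 75.6]
```

View pics/w4.png

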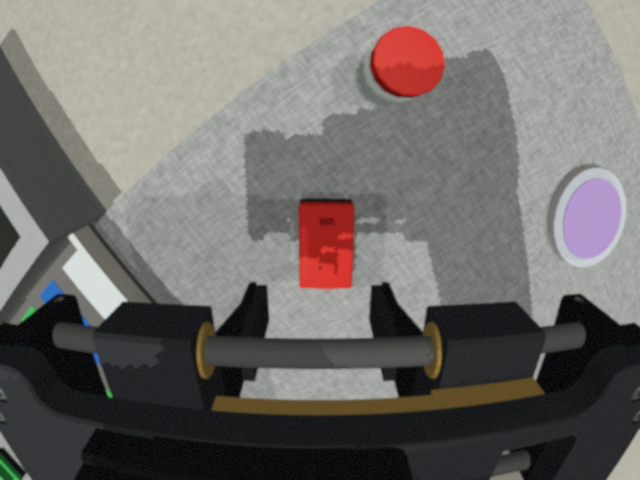

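The red box sits at about (327,243), about 8 px right of the finger midline at column 319. That matches the +2 mm shift computed.

```bash
python3 -m handwheel '[[0.05,0,0.002,0.03,0,0,0],[0.05,0,0,0.03,0,0,0],[0.05,0,0,0.0145,0,0,0],[0.05,0,0,0,0,0,0]]' 40; python3 -m handwheel '[[0.0,0,0,0,0,0,0],[0,0,0,0,0,0,0],[0,0,0,0,0,0,0],[0,0,0,0,0,0,0],[0,0,0,0,0,0,0]]'; python3 -m handwheel '[[0,0,0,-0.04,0,0,0],[0,0,0,-0.05,0,0,0],[0,0,0,-0.04,0,0,-9.2],[0,0,0,0,0,0,-9.2],[0,0,0,0,0,0,-9.2],[0,0,0,0,0,0,-9.2],[0,0,0,0,0,0,0]]';python3 - <<'E'
from h import *
go(.569,.0355,.15,1.42)
E
```

```text
time: 12.32
position: [0.5776, -0.3415, 0.0282]
tool_rot: [-2.993, 0.954, 0.001]
ft_force: [0.0, 0.4, -0.3]
grip_width: 0.572
grip_force: 0.0
time: 12.95
position: [0.5776, -0.3424, 0.0284]
tool_rot: [2.992, -0.956, 0.0]
ft_force: [-1.0, -0.1, 0.4]
grip_width: 0.111
grip_force: 40.0
time: 13.82
position: [0.5773, -0.3421, 0.1577]
tool_rot: [-3.141, -0.035, 0.001]
ft_force: [-0.1, 0.3, -1.5]
grip_width: 0.109
grip_force: 40.0
pos [ 0.5773 -0.3421  0.1577] yaw 1.27 tilt [-0.0007  0.0007 -1.    ] F [-0.1  0.3 -1.5] t 13.825 grip 9.4 40.0
 turn z(tool) -0.1 then shift mm [   1.1 -377.7    7.7]
```

```bash
python3 -m handwheel '[[0,0,-0.054,0,0,0,0],[0,0,-0.054,0,0,0,0],[0,0,-0.054,0,0,0,0],[0,0,-0.054,0,0,0,0],[0,0,-0.054,0,0,0,0],[0,0,-0.054,0,0,0,0],[0,0.001,-0.054,0,0,0,0],[0,0,0,0.045,0,0,0],[0,0,0,0,0,0,0],[0,0,0,0,0,0,0]]';python3 - <<'E'
from h import *
go(.5685,.0355,.0470,1.42)
p,d=ctrl.get_image("wrist");cv2.imwrite("pics/w5.png",p)
p,d=ctrl.get_image("side");cv2.imwrite("pics/s5.png",cv2.resize(p[160:320,130:350],None,fx=3.5,fy=3.5,interpolation=2))
E
```

```text
time: 15.08
position: [0.5701, 0.0347, 0.114]
tool_rot: [3.141, 0.033, 0.001]
ft_force: [0.3, 0.3, -0.7]
grip_width: 0.112
grip_force: 40.0
pos [0.5701 0.0347 0.114 ] yaw 1.2 tilt [ 0.0005 -0.0003 -1.    ] F [ 0.3  0.3 -0.7] t 15.075 grip 9.7 40.0
 turn z(tool) -0.2 then shift mm [-1.6 -0.9 67. ]
```

View pics/w5.png

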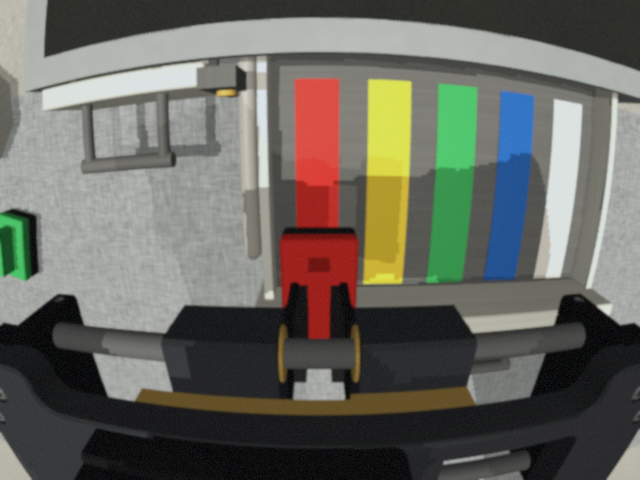

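The held red box is centred at column 319, over its strip at column 317, square and clear of the front.

```bash
python3 -m handwheel '[[0,-0.001,-0.001,0.03,0,0,0],[0,0,0,0.025,0,0,0],[0,0,0,0.008,0,0,0],[0,0,0,0.004,0,0,0],[0,0,0,0,0,0,0]]'; python3 -m handwheel '[[0,0,0,0.001,0,0,0],[0.012,0,0,0,0,0,0],[0.03,0,0,0,0,0,0],[0.03,0,0,0,0,0,0],[0.03,0,0,-0.02,0,0,0],[0.03,0,0,-0.05,0,0,0],[0.03,0,0,-0.05,0,0,0],[0.03,0,0,0,0,0,0]]'
python3 - <<'E'
from h import *
go(.4155,-.341,.1,-4)
p,d=ctrl.get_image("wrist");cv2.imwrite("pics/w6.png",p)
E
```

```text
time: 15.8
position: [0.5694, 0.0366, 0.0472]
tool_rot: [3.141, 0.037, 0.002]
ft_force: [0.8, -0.4, -0.9]
grip_width: 0.113
grip_force: 40.0
time: 16.8
position: [0.572, 0.0375, 0.1714]
tool_rot: [3.141, 0.038, 0.016]
ft_force: [-0.0, -0.4, -0.2]
grip_width: 0.34
grip_force: 0.0
pos [0.572  0.0375 0.1714] yaw 1.39 tilt [ 0.0104 -0.0004 -0.9999] F [-0.  -0.4 -0.2] t 16.8 grip 29.6 0.0
 turn z(tool) 5.4 then shift mm [-129.7  388.5   71.4]
```

View pics/w6.png

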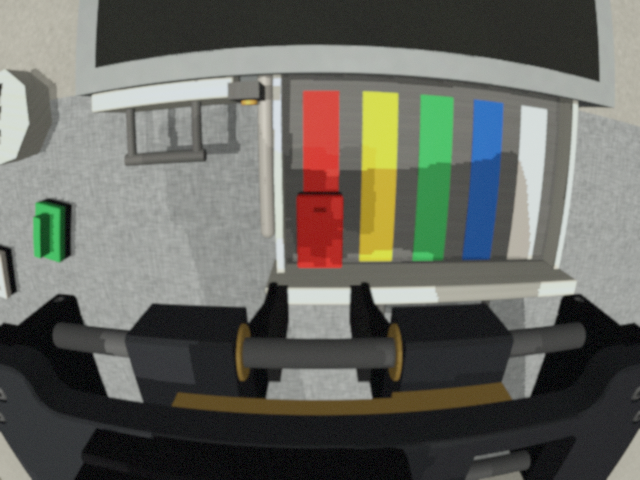

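The red box lies flat on its strip with its end against the front (row 266). Yellow next.

```bash
cat >> h.py <<'E'
def wbox(col,near,z=.024,rad=.12):
    p,d=ctrl.get_image("wrist");c=ctrl.camera_info("wrist");m=mask(p,col);v,u=np.nonzero(m)
    P=np.array([wpt(a,b,z,c) for a,b in zip(u,v)]) if len(u)<40000 else np.zeros((0,3))
    M=np.zeros_like(m,np.uint8);k=np.hypot(P[:,0]-near[0],P[:,1]-near[1])<rad;M[v[k],u[k]]=1
    n,l,st,ce=cv2.connectedComponentsWithStats(M);i=1+st[1:,4].argmax();q=P[l[v,u]==i]
    (cx,cy),(w,h),a=cv2.minAreaRect(q[:,:2].astype(np.float32)*1000)
    if w<h:w,h,a=h,w,a+90
    a=(a+90)%180-90;print('wrist',col,'px',ce[i],'ctr',round(cx,1),round(cy,1),'size',round(w),round(h),'yaw',round(a,1));return p,cx/1e3,cy/1e3,a
E
python3 -m handwheel '[[0.05,0,0,0,0,0,5.4],[0.05,-0.016,0.0485,0,0,0,0],[0.05,-0.016,0.0485,0,0,0,0],[0.05,-0.016,0.0485,0,0,0,0],[0.05,-0.016,0.0485,0,0,0,0],[0.05,-0.016,0.0485,0.01,0,0,0],[0.05,-0.016,0.0485,0.02,0,0,0],[0.05,-0.016,0.0485,0.02,0,0,0],[0.05,-0.017,0.0485,0.02,0,0,0],[0.05,0,0,0,0,0,0],[0.05,0,0,0,0,0,0]]';python3 - <<'E'
from h import *
p,x,y,a=wbox('yellow',(.4155,-.341));cv2.imwrite("pics/w7.png",p)
go(x,y,.028,a)
E
```

```text
time: 18.23
position: [0.4124, -0.3404, 0.0946]
tool_rot: [-3.138, 0.11, 0.001]
ft_force: [0.9, 0.8, -0.2]
grip_width: 0.573
grip_force: 0.0
wrist yellow px [323.2534 246.5617] ctr 414.4 -343.2 size 63 37 yaw -5.0
pos [ 0.4131 -0.34    0.0951] yaw -3.94 tilt [-0.0001  0.001  -1.    ] F [-0.1 -0.1 -0.4] t 18.275 grip 49.9 0.0
 turn z(tool) 1.1 then shift mm [ 1.5  3.1 67.1]
```

View pics/w7.png

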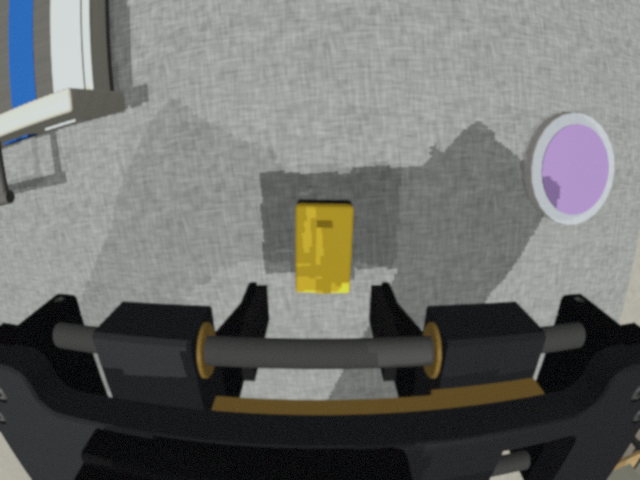

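The yellow box at (323,246) lies between the fingers. The wrist function and the top view agree within 2 mm.

```bash
python3 -m handwheel '[[0.05,0.001,0.002,0.03,0,0,1],[0.05,0,0,0.025,0,0,0],[0.05,0,0,0.012,0,0,0],[0.05,0,0,0,0,0,0],[0,0,0,0,0,0,0],[0,0,0,0,0,0,0],[0,0,0,0,0,0,0],[0,0,0,0,0,0,0],[0,0,0,0,0,0,0]]' 40;  python3 -m handwheel '[[0,0,0,-0.04,0,0,0],[0,0,0,-0.05,0,0,-6.4],[0,0,0,-0.04,0,0,0],[0,0,0,0,0,0,0],[0,0,0,0,0,0,0]]';python3 - <<'E'
from h import *
go(.5698,-.0145,.15,1.42)
E
```

```text
time: 19.4
position: [0.4135, -0.3435, 0.0284]
tool_rot: [3.138, -0.138, 0.0]
ft_force: [-0.6, 0.7, 0.6]
grip_width: 0.111
grip_force: 40.0
time: 20.02
position: [0.4128, -0.3429, 0.1573]
tool_rot: [-3.14, -0.038, 0.002]
ft_force: [-1.1, -0.8, -2.2]
grip_width: 0.107
grip_force: 40.0
pos [ 0.4128 -0.3429  0.1573] yaw 1.37 tilt [-0.0013  0.0009 -1.    ] F [-1.1 -0.8 -2.2] t 20.025 grip 9.3 40.0
 turn z(tool) -0.1 then shift mm [ 165.1 -324.5    7.3]
```

```bash
python3 -m handwheel '[[0,0.024,-0.046,0,0,0,0],[0,0.024,-0.046,0,0,0,0],[0,0.023,-0.046,0,0,0,0],[0,0.023,-0.046,0,0,0,0],[0,0.023,-0.047,0,0,0,0],[0,0.023,-0.047,0,0,0,0],[0,0.023,-0.0465,0,0,0,0],[0,0,0,0.045,0,0,0],[0,0,0,0,0,0,0],[0,0,0,0,0,0,0]]';python3 - <<'E'
from h import *
go(.568,-.0145,.0470,1.42)
wbox('yellow',(.568,-.0145),z=.115-.028+.024)
E
```

```text
time: 21.28
position: [0.5683, -0.016, 0.113]
tool_rot: [3.141, 0.035, -0.002]
ft_force: [0.2, -0.3, -0.3]
grip_width: 0.113
grip_force: 40.0
pos [ 0.5683 -0.016   0.113 ] yaw 1.29 tilt [-0.0013 -0.0001 -1.    ] F [ 0.2 -0.3 -0.3] t 21.275 grip 9.8 40.0
 turn z(tool) -0.1 then shift mm [-0.2 -1.5 66. ]
wrist yellow px [316.2017 151.6746] ctr 639.7 -13.0 size 70 19 yaw 1.7
```

```bash
python3 -m handwheel '[[0,0,-0.001,0.03,0,0,0],[0,0,0,0.025,0,0,0],[0,0,0,0.008,0,0,0],[0,0,0,0.003,0,0,0],[0,0,0,0,0,0,0]]'; python3 -m handwheel '[[0,0,0,0.001,0,0,0],[0.012,0,0,0,0,0,0],[0.03,0,0,0,0,0,0],[0.03,0,0,0,0,0,0],[0.03,0,0,-0.02,0,0,0],[0.03,0,0,-0.05,0,0,0],[0.03,0,0,-0.05,0,0,0],[0.03,0,0,0,0,0,0]]'
python3 - <<'E'
from h import *
go(.56,.33,.1,-11.5)
p,d=ctrl.get_image("wrist");cv2.imwrite("pics/w8.png",p)
p,d=ctrl.get_image("top");boxes('top',p,d)
E
```

```text
time: 21.95
position: [0.5695, -0.0143, 0.0484]
tool_rot: [3.141, 0.037, 0.003]
ft_force: [0.2, 0.7, -1.4]
grip_width: 0.115
grip_force: 40.0
time: 22.95
position: [0.5721, -0.0136, 0.1725]
tool_rot: [3.14, 0.038, 0.016]
ft_force: [-0.7, 0.0, -0.2]
grip_width: 0.348
grip_force: 0.0
pos [ 0.5721 -0.0136  0.1725] yaw 1.39 tilt [ 0.0104 -0.0013 -0.9999] F [-0.7  0.  -0.2] t 22.95 grip 30.2 0.0
 turn z(tool) 12.9 then shift mm [ -80.4 -334.2   72.5]
top green px [181. 255.] ctr 561 328 size 61 38 yaw -12.4 z95 0.0471 0.0251
top blue px [350. 225.] ctr 618 -112 size 149 30 yaw 1.4 z95 0.0256 0.0185
top blue px [176. 306.] ctr 428 338 size 61 38 yaw 19.6 z95 0.0473 0.0247
top white px [162. 205.] ctr 689 376 size 96 96 yaw -78.2 z95 0.0487 0.0401
top white px [368. 212.] ctr 665 -161 size 57 29 yaw 2.1 z95 0.0247 0.0189
top white px [135. 277.] ctr 505 444 size 60 38 yaw -8.2 z95 0.0474 0.025
```

View pics/w8.png

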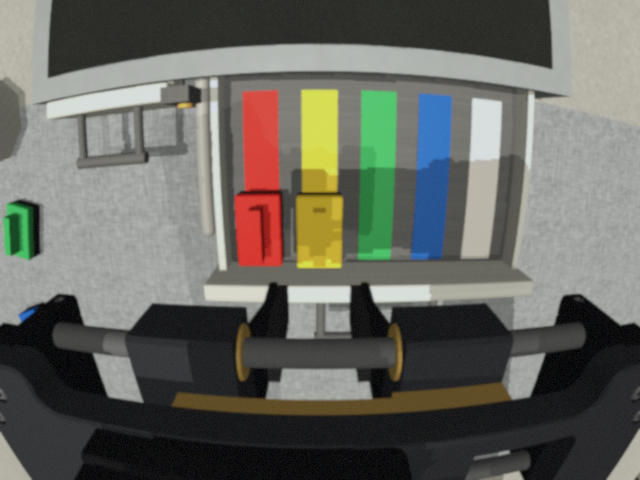

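Red and yellow stand in line at the front (rows 195–267), centred on their strips. Green next.

```bash
python3 -m handwheel '[[0.05,0,0,0,0,0,6.5],[0.05,0,0,0,0,0,6.5],[0.05,-0.0115,-0.0477,0,0,0,0],[0.05,-0.0115,-0.0477,0,0,0,0],[0.05,-0.0115,-0.0477,0,0,0,0],[0.05,-0.0115,-0.0477,0.01,0,0,0],[0.05,-0.0115,-0.0477,0.02,0,0,0],[0.05,-0.0115,-0.0477,0.02,0,0,0],[0.05,-0.0115,-0.0477,0.02,0,0,0],[0.05,0,0,0,0,0,0],[0.05,0,0,0,0,0,0]]';python3 - <<'E'
from h import *
p,x,y,a=wbox('green',(.56,.33));cv2.imwrite("pics/w9.png",p)
go(x,y,.028,a)
E
```

```text
time: 24.42
position: [0.5565, 0.3283, 0.095]
tool_rot: [3.123, -0.318, -0.003]
ft_force: [0.2, -1.2, 0.7]
grip_width: 0.573
grip_force: 0.0
wrist green px [318.355  244.3349] ctr 560.4 326.9 size 63 37 yaw -12.6
pos [0.5574 0.3275 0.0956] yaw -11.71 tilt [-0.0007 -0.0017 -1.    ] F [1.3 0.5 0.1] t 24.475 grip 50.1 0.0
 turn z(tool) 0.9 then shift mm [ 3.1 -0.  67.6]
```

```bash
python3 -m handwheel '[[0.05,0.003,0,0.03,0,0,0.7],[0.05,0,0,0.025,0,0,0],[0.05,0,0,0.012,0,0,0],[0.05,0,0,0,0,0,0],[0,0,0,0,0,0,0],[0,0,0,0,0,0,0],[0,0,0,0,0,0,0],[0,0,0,0,0,0,0],[0,0,0,0,0,0,0]]' 40;  python3 -m handwheel '[[0,0,0,-0.04,0,0,0],[0,0,0,-0.05,0,0,-6.9],[0,0,0,-0.04,0,0,-6.9],[0,0,0,0,0,0,0],[0,0,0,0,0,0,0]]';python3 - <<'E'
from h import *
go(.5705,-.0645,.15,1.42)
E
```

```text
time: 25.6
position: [0.56, 0.3286, 0.0293]
tool_rot: [3.123, -0.337, 0.0]
ft_force: [-0.9, 0.2, 0.7]
grip_width: 0.112
grip_force: 40.0
time: 26.22
position: [0.5595, 0.328, 0.158]
tool_rot: [3.14, 0.039, -0.002]
ft_force: [0.9, 0.2, -2.8]
grip_width: 0.111
grip_force: 40.0
pos [0.5595 0.328  0.158 ] yaw 1.42 tilt [-0.0014 -0.0013 -1.    ] F [ 0.9  0.2 -2.8] t 26.225 grip 9.7 40.0
 turn z(tool) -0.0 then shift mm [  1.2 392.6   8. ]
```

```bash
python3 -m handwheel '[[0,0.001,0.049,0,0,0,0],[0,0,0.049,0,0,0,0],[0,0,0.049,0,0,0,0],[0,0,0.049,0,0,0,0],[0,0,0.049,0,0,0,0],[0,0,0.049,0,0,0,0],[0,0,0.049,0,0,0,0],[0,0,0.0495,0,0,0,0],[0,0,0,0.045,0,0,0],[0,0,0,0,0,0,0],[0,0,0,0,0,0,0]]';python3 - <<'E'
from h import *
go(.5705,-.0645,.0475,1.42)
E
```

```text
time: 27.6
position: [0.571, -0.0624, 0.1143]
tool_rot: [-3.14, -0.043, 0.001]
ft_force: [1.0, 0.5, -0.9]
grip_width: 0.111
grip_force: 40.0
pos [ 0.571  -0.0624  0.1143] yaw 1.56 tilt [-0.0008  0.0008 -1.    ] F [ 1.   0.5 -0.9] t 27.6 grip 9.7 40.0
 turn z(tool) 0.1 then shift mm [-0.5  2.1 66.8]
```

```bash
python3 -m handwheel '[[0,-0.001,0.0005,0.03,0,0,0],[0,0,0,0.025,0,0,0],[0,0,0,0.008,0,0,0],[0,0,0,0.003,0,0,0],[0,0,0,0,0,0,0]]'; python3 -m handwheel '[[0,0,0,0.001,0,0,0],[0.012,0,0,0,0,0,0],[0.03,0,0,0,0,0,0],[0.03,0,0,0,0,0,0],[0.03,0,0,-0.02,0,0,0],[0.03,0,0,-0.05,0,0,0],[0.03,0,0,-0.05,0,0,0],[0.03,0,0,0,0,0,0]]'
python3 - <<'E'
from h import *
go(.427,.339,.1,20.3)
p,d=ctrl.get_image("wrist");cv2.imwrite("pics/w10.png",p)
p,d=ctrl.get_image("top");boxes('top',p,d)
E
```

```text
time: 28.22
position: [0.571, -0.0641, 0.0494]
tool_rot: [3.141, 0.041, 0.003]
ft_force: [0.6, -0.3, -0.2]
grip_width: 0.106
grip_force: 40.0
time: 29.22
position: [0.5737, -0.064, 0.1736]
tool_rot: [3.139, 0.041, 0.016]
ft_force: [0.2, -0.0, -0.0]
grip_width: 0.349
grip_force: 0.0
pos [ 0.5737 -0.064   0.1736] yaw 1.49 tilt [ 0.0103 -0.0022 -0.9999] F [ 0.2 -0.  -0. ] t 29.225 grip 30.4 0.0
 turn z(tool) -18.8 then shift mm [   2.3 -428.9   73.6]
top red px [292. 211.] ctr 671 38 size 36 29 yaw -0.3 z95 0.0239 0.0189
top red px [290. 253.] ctr 570 39 size 61 38 yaw 4.5 z95 0.0597 0.0415
top blue px [176. 306.] ctr 428 339 size 61 39 yaw 19.3 z95 0.0482 0.025
top white px [162. 205.] ctr 690 375 size 96 96 yaw -79.5 z95 0.0489 0.0404
top white px [370. 208.] ctr 677 -168 size 31 14 yaw 2.2 z95 0.0252 0.0184
top white px [279. 234.] ctr 609 72 size 138 5 yaw 1.3 z95 0.0458 0.0407
top white px [135. 277.] ctr 505 444 size 60 38 yaw -8.1 z95 0.0458 0.0248
```

View pics/w10.png

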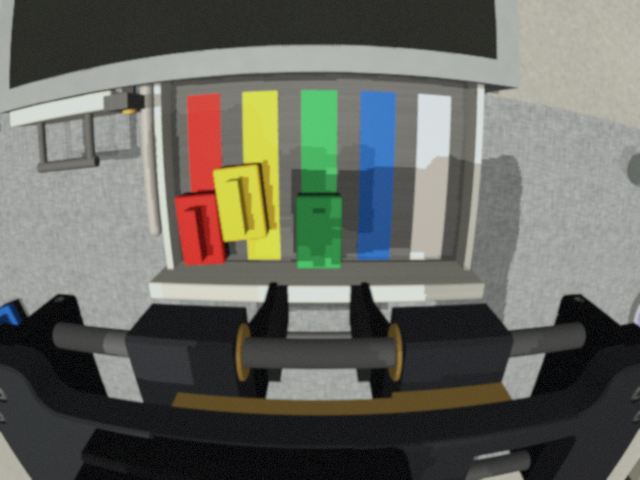

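The disturbance hit: yellow was knocked to about (243,203) and turned, and it nudged red (201,230). Green is fine. I'll put yellow right first.

Run:
```python
from h import *
for n,px in dict(yellow=[(228,244),(268,238),(260,163),(215,169)],red=[(184,265),(225,262),(214,192),(176,196)],green=[(298,268),(341,268),(341,194),(297,194)]).items():
    q=np.array([wpt(u,v,.042) for u,v in px]);c=q.mean(0);b=(q[2]+q[3]-q[0]-q[1])/2;print(n,c,'yaw',np.degrees(np.arctan2(b[1],b[0])),np.hypot(b[0],b[1]),np.linalg.norm(q[0]-q[1]))
    if n=='yellow': go(c[0],c[1],.047,np.degrees(np.arctan2(b[1],b[0])))
    if n=='red':go(c[0],c[1],.047,np.degrees(np.arctan2(b[1],b[0])))
```

```text
yellow [ 0.5896 -0.0021  0.042 ] yaw 6.636133897953879 0.06271790430695952 0.03474618072031348
pos [ 0.5706 -0.0643  0.1687] yaw 1.47 tilt [ 0.002  -0.0009 -1.    ] F [-0.1  0.1 -1.1] t 29.325 grip 30.0 0.0
 turn z(tool) -5.2 then shift mm [ 26.1 -59.6 121.7]
red [0.5674 0.0362 0.042 ] yaw 4.018967881450136 0.06114080283662711 0.038354973185198246
pos [ 0.5706 -0.0643  0.1687] yaw 1.47 tilt [ 0.002  -0.0009 -1.    ] F [-0.1  0.1 -1.1] t 29.325 grip 30.0 0.0
 turn z(tool) -2.5 then shift mm [   3.9 -100.5  121.7]
green [ 0.5676 -0.0648  0.042 ] yaw 1.8540204916222878 0.06303562996722155 0.03619263945315924
```

```bash
python3 -m handwheel '[[0.024,0,0,0,0,0,-5.2],[0.024,0.013,-0.03,0,0,0,0],[0.024,0.013,-0.0296,0,0,0,0],[0.024,0,0,0.04,0,0,0],[0.024,0,0,0.02,0,0,0],[0.024,0,0,0,0,0,0],[0.024,0,0,0,0,0,0]]';python3 - <<'E'
from h import *
go(.5896,-.0021,.0475,6.6)
E
```

```text
time: 30.2
position: [0.5895, -0.0026, 0.108]
tool_rot: [3.136, 0.181, 0.001]
ft_force: [0.3, -0.9, 0.8]
grip_width: 0.277
grip_force: 0.0
pos [ 0.5895 -0.0026  0.108 ] yaw 6.62 tilt [ 0.0009 -0.0001 -1.    ] F [ 0.3 -0.9  0.8] t 30.2 grip 24.1 0.0
 turn z(tool) 0.0 then shift mm [ 0.1 -0.5 60.5]
```

```bash
python3 -m handwheel '[[0.024,0,0,0.03,0,0,0],[0.024,0,0,0.02,0,0,0],[0.024,0,0,0.01,0,0,0],[0.024,0,0,0,0,0,0],[0,0,0,0,0,0,0],[0,0,0,0,0,0,0],[0,0,0,0,0,0,0],[0,0,0,0,0,0,0]]' 40;python3 -m handwheel '[[0,0,0,-0.03,0,0,0],[0,0,0,-0.02,0,0,5.2],[0,0,0,0,0,0,0],[0,0,0,0,0,0,0]]'
python3 - <<'E'
from h import *
go(.5695,-.0145,.0475,1.42)
E
```

```text
time: 31.2
position: [0.5897, -0.0018, 0.0481]
tool_rot: [3.136, 0.183, 0.002]
ft_force: [-0.7, 0.7, 4.5]
grip_width: 0.107
grip_force: 40.0
time: 31.7
position: [0.5882, -0.0023, 0.0961]
tool_rot: [3.141, 0.042, -0.003]
ft_force: [-0.4, 0.2, -1.5]
grip_width: 0.109
grip_force: 40.0
pos [ 0.5882 -0.0023  0.0961] yaw 1.55 tilt [-0.0018 -0.0003 -1.    ] F [-0.4  0.2 -1.5] t 31.7 grip 9.5 40.0
 turn z(tool) 0.1 then shift mm [-19.   11.7  48.6]
```

```bash
python3 -m handwheel '[[0,-0.019,0.012,0,0,0,0],[0,0,0,0,0,0,0],[0,0,0,0.025,0,0,0],[0,0,0,0.015,0,0,0],[0,0,0,0.005,0,0,0],[0,0,0,0.002,0,0,0],[0,0,0,0,0,0,0]]';python3 -m handwheel '[[0.012,0,0,0.001,0,0,0],[0.024,0,0,0,0,0,0],[0.024,0,0,0,0,0,0],[0.024,0,0,-0.02,0,0,0],[0.024,0,0,-0.04,0,0,0],[0.024,0,0,-0.06,0,0,0],[0.024,0,0,0,0,0,0],[0.024,0,0,0,0,0,0]]'
python3 - <<'E'
from h import *
go(.5665,.0355,.0475,1.42)
p,d=ctrl.get_image("wrist");cv2.imwrite("pics/w11.png",p);np.save('c11.npy',ctrl.camera_info('wrist'))
E
```

```text
time: 32.58
position: [0.5708, -0.0144, 0.0506]
tool_rot: [3.141, 0.041, 0.001]
ft_force: [0.3, 0.1, -0.3]
grip_width: 0.11
grip_force: 40.0
time: 33.58
position: [0.5705, -0.0146, 0.1702]
tool_rot: [3.141, 0.04, 0.002]
ft_force: [-0.3, 0.6, -0.5]
grip_width: 0.274
grip_force: 0.0
pos [ 0.5705 -0.0146  0.1702] yaw 1.47 tilt [ 0.0013 -0.0008 -1.    ] F [-0.3  0.6 -0.5] t 33.575 grip 23.9 0.0
 turn z(tool) 0.1 then shift mm [ -2.7 -50.2 122.7]
```

View pics/w11.png

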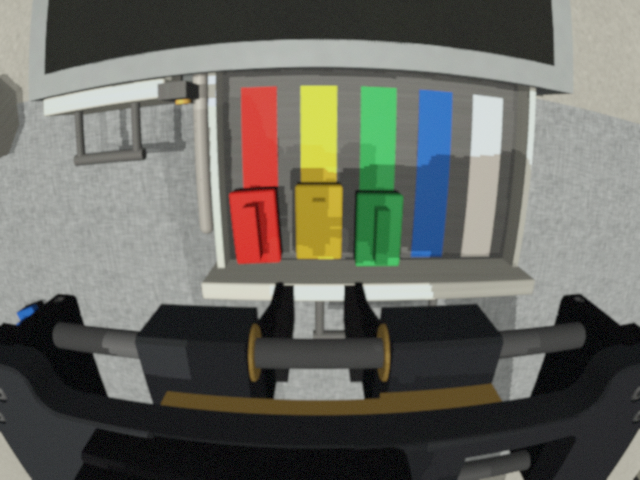

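Yellow is back on its strip at (318,222), but its end (row 259) is a few mm short of the front, compared with green at row 265. Red (256,226) is slightly turned. I'll slide each into place while gripped.

```bash
python3 - <<'E'
from h import *
c0=np.load('c11.npy',allow_pickle=True).item()
for n,px in dict(yellow=[(296,259),(342,258),(342,184),(295,184)],red=[(238,264),(281,261),(275,187),(231,191)],green=[(357,265),(400,265),(402,192),(355,191)]).items():
    q=np.array([wpt(u,v,.042,c0) for u,v in px]);c=q.mean(0);b=(q[2]+q[3]-q[0]-q[1])/2;print(n,c,'yaw',np.degrees(np.arctan2(b[1],b[0])),'end',(q[0]+q[1])/2)
E
python3 -m handwheel '[[0.024,0,0,0.06,0,0,0],[0.024,0,0,0.04,0,0,0],[0.024,0,0,0.02,0,0,0],[0.024,0,0,0,0,0,0],[0,0,0,0,0,0,0],[0,0,0,0,0,0,0],[0,0,0,0,0,0,0],[0,0,0,0,0,0,0]]' 25
```

```text
yellow [ 0.5747 -0.0145  0.042 ] yaw 1.819424449257158 end [ 0.5434 -0.0155  0.042 ]
red [0.5697 0.0369 0.042 ] yaw 3.657638830022743 end [0.5383 0.0349 0.042 ]
green [ 0.5701 -0.0639  0.042 ] yaw 4.1153602187694425 end [ 0.5386 -0.0662  0.042 ]
time: 34.62
position: [0.5716, -0.0145, 0.0508]
tool_rot: [3.141, 0.04, 0.004]
ft_force: [-0.1, -0.7, 6.6]
grip_width: 0.109
grip_force: 25.0
```

```bash
python3 -m handwheel '[[0,-0.002,0,-0.001,0,0,0],[0,-0.002,0,0,0,0,0],[0,-0.002,0,0,0,0,0],[0,0,0,0,0,0,0],[0,0,0,0,0,0,0]]'; python3 -m handwheel '[[0.012,0,0,0,0,0,0],[0.024,0,0,0,0,0,0],[0.024,0,0,0,0,0,0],[0.024,0,0,-0.04,0,0,0],[0.024,0,-0.051,0,0,0,0],[0.024,0,0,0,0,0,0],[0.024,0,0,0,0,0,0]]'
python3 - <<'E'
from h import *
go(.5685,.037,.049,1.42)
E
```

```text
time: 35.25
position: [0.5649, -0.0147, 0.0508]
tool_rot: [3.141, 0.04, 0.002]
ft_force: [2.1, -0.3, 5.4]
grip_width: 0.109
grip_force: 25.0
time: 36.12
position: [0.5625, 0.0361, 0.0898]
tool_rot: [3.141, 0.042, -0.002]
ft_force: [0.2, 0.7, -0.4]
grip_width: 0.277
grip_force: 0.0
pos [0.5625 0.0361 0.0898] yaw 1.52 tilt [-0.0011 -0.0007 -1.    ] F [ 0.2  0.7 -0.4] t 36.125 grip 24.1 0.0
 turn z(tool) 0.1 then shift mm [ 6.  -0.8 40.8]
```

```bash
python3 -m handwheel '[[0.024,0.006,0,0.02,0,0,0],[0.024,0,0,0.018,0,0,0],[0.024,0,0,0,0,0,0],[0,0,0,0,0,0,0],[0,0,0,0,0,0,0],[0,0,0,0,0,0,0],[0,0,0,0,0,0,0],[0,-0.001,0.0005,0,0,0,0],[0,0,0,0,0,0,0]]' 25; python3 -m handwheel '[[0.012,0,0,0,0,0,0],[0.024,0,0,0,0,0,0],[0.024,0,0,0,0,0,0],[0.024,0,0,-0.04,0,0,0],[0.024,0,0,-0.06,0,0,0],[0.024,0,0,-0.02,0,0,-9.5],[0.05,0,0,0,0,0,-9.4],[0.05,0,0,0,0,0,0]]'
python3 - <<'E'
from h import *
go(.427,.339,.1,20.3)
p,d=ctrl.get_image("top");boxes('top',p,d)
E
```

```text
time: 37.25
position: [0.5686, 0.0361, 0.0528]
tool_rot: [3.141, 0.04, 0.002]
ft_force: [0.8, 1.0, 2.0]
grip_width: 0.113
grip_force: 25.0
time: 38.25
position: [0.5679, 0.0358, 0.1722]
tool_rot: [3.092, 0.553, -0.0]
ft_force: [-0.1, -0.9, 0.4]
grip_width: 0.425
grip_force: 0.0
pos [0.5679 0.0358 0.1722] yaw 20.26 tilt [-0.0001 -0.0002 -1.    ] F [-0.1 -0.9  0.4] t 38.25 grip 36.9 0.0
 turn z(tool) -0.0 then shift mm [ -26.9 -333.3   72.2]
top yellow px [311. 227.] ctr 629 -10 size 45 18 yaw 19.6 z95 0.0237 0.0189
top yellow px [315. 252.] ctr 563 -18 size 44 31 yaw -0.7 z95 0.06 0.0423
top green px [332. 233.] ctr 616 -62 size 151 39 yaw 2.5 z95 0.0599 0.0367
top blue px [350. 230.] ctr 617 -112 size 147 30 yaw 1.3 z95 0.026 0.0187
top blue px [176. 306.] ctr 428 338 size 61 40 yaw 18.8 z95 0.0476 0.0251
top white px [162. 205.] ctr 690 376 size 97 96 yaw 54.1 z95 0.0474 0.0401
top white px [383. 227.] ctr 623 -196 size 154 5 yaw 1.5 z95 0.0462 0.0401
top white px [369. 220.] ctr 623 -163 size 140 28 yaw 2.3 z95 0.0262 0.0188
top white px [135. 277.] ctr 505 444 size 60 38 yaw -8.1 z95 0.0475 0.0252
```

```bash
python3 -m handwheel '[[0.05,-0.0038,-0.0476,0,0,0,0],[0.05,-0.0038,-0.0476,0,0,0,0],[0.05,-0.0038,-0.0476,0,0,0,0],[0.05,-0.0038,-0.0476,0.01,0,0,0],[0.05,-0.0038,-0.0476,0.02,0,0,0],[0.05,-0.0038,-0.0476,0.02,0,0,0],[0.05,-0.0038,-0.0476,0.02,0,0,0],[0.05,0,0,0,0,0,0],[0.05,0,0,0,0,0,0]]';python3 - <<'E'
from h import *
p,x,y,a=wbox('blue',(.427,.339));cv2.imwrite("pics/w12.png",p)
go(x,y,.028,a)
E
```

```text
time: 39.42
position: [0.4271, 0.3385, 0.1017]
tool_rot: [3.092, 0.553, -0.001]
ft_force: [0.7, -0.8, 0.2]
grip_width: 0.578
grip_force: 0.0
wrist blue px [318.8093 246.6496] ctr 426.9 337.8 size 64 37 yaw 18.9
pos [0.4279 0.3379 0.1021] yaw 20.22 tilt [ 0.0001 -0.0009 -1.    ] F [ 0.1 -0.3 -0. ] t 39.475 grip 50.3 0.0
 turn z(tool) 1.3 then shift mm [-1.  -0.3 74.1]
```

```bash
python3 -m handwheel '[[0.05,0,0,0.03,0,0,0.9],[0.05,0,0,0.03,0,0,0],[0.05,0,0,0.014,0,0,0],[0.05,0,0,0,0,0,0],[0,0,0,0,0,0,0],[0,0,0,0,0,0,0],[0,0,0,0,0,0,0],[0,0,0,0,0,0,0],[0,0,0,0,0,0,0]]' 40;  python3 -m handwheel '[[0,0,0,-0.04,0,0,0],[0,0,0,-0.05,0,0,9],[0,0,0,-0.04,0,0,8.9],[0,0,0,0,0,0,0],[0,0,0,0,0,0,0]]';python3 - <<'E'
from h import *
go(.572,-.1145,.15,1.42)
E
```

```text
time: 40.6
position: [0.4272, 0.339, 0.0283]
tool_rot: [3.096, 0.531, 0.0]
ft_force: [-0.8, -0.5, 0.6]
grip_width: 0.116
grip_force: 40.0
time: 41.22
position: [0.4266, 0.3384, 0.1573]
tool_rot: [3.14, 0.045, -0.002]
ft_force: [0.4, -0.5, -1.9]
grip_width: 0.105
grip_force: 40.0
pos [0.4266 0.3384 0.1573] yaw 1.64 tilt [-0.001  -0.0013 -1.    ] F [ 0.4 -0.5 -1.9] t 41.225 grip 9.2 40.0
 turn z(tool) 0.2 then shift mm [134.1 456.4   7.3]
```

```bash
python3 -m handwheel '[[0,0.0149,0.0507,0,0,0,0.2],[0,0.0149,0.0507,0,0,0,0],[0,0.0149,0.0507,0,0,0,0],[0,0.0149,0.0507,0,0,0,0],[0,0.0149,0.0507,0,0,0,0],[0,0.0149,0.0507,0,0,0,0],[0,0.0149,0.0507,0,0,0,0],[0,0.0149,0.0507,0,0,0,0],[0,0.0149,0.0507,0,0,0,0],[0,0,0,0.045,0,0,0],[0,0,0,0,0,0,0],[0,0,0,0,0,0,0]]';python3 - <<'E'
from h import *
go(.572,-.1145,.047,1.42)
E
```

```text
time: 42.72
position: [0.5721, -0.1125, 0.1132]
tool_rot: [-3.14, -0.041, 0.002]
ft_force: [0.1, 0.4, -0.6]
grip_width: 0.11
grip_force: 40.0
pos [ 0.5721 -0.1125  0.1132] yaw 1.5 tilt [-0.001   0.0009 -1.    ] F [ 0.1  0.4 -0.6] t 42.725 grip 9.6 40.0
 turn z(tool) 0.1 then shift mm [-0.1  2.  66.2]
```

```bash
python3 -m handwheel '[[0,0,0.0005,0.03,0,0,0],[0,0,0,0.025,0,0,0],[0,0,0,0.008,0,0,0],[0,0,0,0.002,0,0,0],[0,0,0,0,0,0,0]]'; python3 -m handwheel '[[0,0,0,0.001,0,0,0],[0.012,0,0,0,0,0,0],[0.026,0,0,0,0,0,0],[0.026,0,0,0,0,0,0],[0.026,0,0,-0.02,0,0,0],[0.03,0,0,-0.05,0,0,0],[0.03,0,0,-0.05,0,0,5],[0.03,0,0,0,0,0,5],[0.03,0,0,0,0,0,0]]'
python3 - <<'E'
from h import *
go(.504,.4445,.1,-8.5)
p,d=ctrl.get_image("wrist");cv2.imwrite("pics/w13.png",p);np.save('c13.npy',ctrl.camera_info('wrist'))
p,d=ctrl.get_image("top");boxes('top',p,d)
E
```

```text
time: 43.35
position: [0.5733, -0.1143, 0.0496]
tool_rot: [3.141, 0.038, 0.003]
ft_force: [0.4, 0.4, -2.2]
grip_width: 0.11
grip_force: 40.0
time: 44.48
position: [0.5728, -0.1144, 0.1692]
tool_rot: [3.132, -0.235, 0.004]
ft_force: [0.4, 0.3, 0.9]
grip_width: 0.351
grip_force: 0.0
pos [ 0.5728 -0.1144  0.1692] yaw -8.56 tilt [ 0.0023 -0.0011 -1.    ] F [0.4 0.3 0.9] t 44.475 grip 30.6 0.0
 turn z(tool) -0.1 then shift mm [-150.7 -542.6   69.2]
top red px [293. 234.] ctr 614 38 size 149 38 yaw 1.0 z95 0.06 0.0225
top yellow px [310. 234.] ctr 614 -14 size 151 39 yaw -0.7 z95 0.0599 0.0224
top green px [330. 209.] ctr 673 -60 size 35 29 yaw -1.1 z95 0.027 0.0188
top green px [331. 254.] ctr 556 -64 size 36 31 yaw 89.0 z95 0.0598 0.0425
top white px [162. 205.] ctr 690 376 size 97 95 yaw 54.2 z95 0.0473 0.0401
top white px [279. 234.] ctr 610 72 size 138 5 yaw 1.5 z95 0.0455 0.0396
top white px [135. 277.] ctr 505 445 size 60 38 yaw -7.3 z95 0.0476 0.025
```

```bash
python3 -m handwheel '[[0.05,-0.0137,-0.0493,0,0,0,0],[0.05,-0.0137,-0.0493,0,0,0,0],[0.05,-0.0137,-0.0493,0,0,0,0],[0.05,-0.0137,-0.0493,0,0,0,0],[0.05,-0.0137,-0.0493,0,0,0,0],[0.05,-0.0137,-0.0493,0,0,0,0],[0.05,-0.0137,-0.0493,0,0,0,0],[0.05,-0.0137,-0.0493,0.01,0,0,0],[0.05,-0.0137,-0.0493,0.02,0,0,0],[0.05,-0.0137,-0.0493,0.02,0,0,0],[0.05,-0.0137,-0.0493,0.02,0,0,0],[0.05,0,0,0,0,0,0]]'>/dev/null;python3 -m handwheel '[[0.05,0,0,0,0,0,0]]';python3 - <<'E'
from h import *
p,x,y,a=wbox('white',(.504,.4445),rad=.06);cv2.imwrite("pics/w14.png",p)
go(x,y,.028,a)
E
```

```text
time: 46.2
position: [0.504, 0.4443, 0.0963]
tool_rot: [3.131, -0.233, -0.001]
ft_force: [0.1, -0.1, -0.3]
grip_width: 0.575
grip_force: 0.0
wrist white px [338.754  286.5927] ctr 477.8 433.8 size 13 12 yaw 81.9
pos [0.5053 0.4432 0.0968] yaw -8.66 tilt [-0.0001 -0.0014 -1.    ] F [-0.   0.3 -0.2] t 46.25 grip 49.7 0.0
 turn z(tool) -90.5 then shift mm [-13.1 -25.8  68.8]
```

Run:
```python
from h import *
p=cv2.imread("pics/w14.png");h=cv2.cvtColor(p,cv2.COLOR_BGR2HSV)
print(h[200:300:12,319],h[245,270:370:10])
b=p[195:300,270:375].astype(int);print(p[245,280:365:6].tolist())
for T in(150,160,170,180):
    m=cv2.inRange(cv2.GaussianBlur(p,(5,5),0),(0,0,T),(255,255,255));m[300:]=0;m[:190]=0;m[:,:260]=0;m[:,380:]=0
    n,l,st,ce=cv2.connectedComponentsWithStats(m);i=1+st[1:,4].argmax();v,u=np.nonzero(l==i)
    q=np.array([wpt(a,b,.024) for a,b in zip(u,v)]);print(T,st[i],ce[i],cv2.minAreaRect(q[:,:2].astype(np.float32)*1000))
```

```text
[[ 60   6  80]
 [ 18  25 156]
 [ 21  30 109]
 [ 20  25 154]
 [ 21  26 155]
 [ 21  23 154]
 [ 25  20 152]
 [ 22  25 154]
 [ 42   9 137]] [[ 53  11  96]
 [ 53  11  92]
 [ 60   7 103]
 [ 22  25 153]
 [ 19  23 155]
 [ 19  23 153]
 [ 20  25 154]
 [ 22  25 154]
 [ 40   8 102]
 [ 60   5 103]]
[[88, 92, 89], [95, 97, 95], [103, 108, 108], [140, 149, 154], [139, 149, 153], [141, 150, 155], [139, 149, 155], [139, 149, 154], [139, 150, 155], [139, 149, 154], [139, 150, 154], [137, 146, 150], [94, 97, 96], [103, 104, 103], [97, 99, 98]]Traceback (most recent call last):
  File "<stdin>", line 8, in <module>
  File "h.py", line 42, in wpt
    C,r=wray(u,v,c);return C+r*(z-C[2])/r[2]
        ~~~~^^^^^^^
  File "h.py", line 39, in wray
    c=c or ctrl.camera_info("wrist");K=c["intrinsics"];a=np.array([u-K[0,2],v-K[1,2]])/K[0,0];th=np.linalg.norm(a)
           ~~~~~~~~~~~~~~~~^^^^^^^^^
ValueError: time passes only in moves, steps and waits
```

```bash
python3 -m handwheel '[[0.05,-0.001,0,0.03,0,0,0],[0.05,0,0,0.025,0,0,0],[0.05,0,0,0.0135,0,0,0],[0.05,0,0,0,0,0,0],[0,0,0,0,0,0,0],[0,0,0,0,0,0,0],[0,0,0,0,0,0,0],[0,0,0,0,0,0,0],[0,0,0,0,0,0,0]]' 40;  python3 -m handwheel '[[0,0,0,-0.04,0,0,0],[0,0,0,-0.05,0,0,-5],[0,0,0,-0.04,0,0,-5],[0,0,0,0,0,0,0],[0,0,0,0,0,0,0]]';python3 - <<'E'
from h import *
go(.573,-.1645,.15,1.42)
E
```

```text
time: 47.38
position: [0.5036, 0.4445, 0.0288]
tool_rot: [3.132, -0.236, 0.0]
ft_force: [-0.1, -0.9, 0.1]
grip_width: 0.113
grip_force: 40.0
time: 48.0
position: [0.5032, 0.4439, 0.1575]
tool_rot: [3.14, 0.037, -0.002]
ft_force: [-0.5, -0.4, -2.1]
grip_width: 0.11
grip_force: 40.0
pos [0.5032 0.4439 0.1575] yaw 1.34 tilt [-0.0011 -0.0015 -1.    ] F [-0.5 -0.4 -2.1] t 48.0 grip 9.5 40.0
 turn z(tool) -0.1 then shift mm [ 54.7 610.    7.5]
```

```bash
python3 -m handwheel '[[0,0.0045,0.0508,0,0,0,0],[0,0.0045,0.0508,0,0,0,0],[0,0.0045,0.0508,0,0,0,0],[0,0.0045,0.0508,0,0,0,0],[0,0.0045,0.0508,0,0,0,0],[0,0.0044,0.0508,0,0,0,0],[0,0.0044,0.0508,0,0,0,0],[0,0.0044,0.0508,0,0,0,0],[0,0.0044,0.0508,0,0,0,0],[0,0.0044,0.0508,0,0,0,0],[0,0.0044,0.0508,0,0,0,0],[0,0.0044,0.0508,0,0,0,0]]'>/dev/null;python3 -m handwheel '[[0,0,0,0.045,0,0,0],[0,0,0,0,0,0,0],[0,0,0,0,0,0,0]]';python3 - <<'E'
from h import *
go(.572,-.1645,.047,1.42)
E
```

```text
time: 49.88
position: [0.5715, -0.1623, 0.1137]
tool_rot: [-3.141, -0.04, 0.001]
ft_force: [0.8, 1.1, -0.9]
grip_width: 0.111
grip_force: 40.0
pos [ 0.5715 -0.1623  0.1137] yaw 1.46 tilt [-0.0009  0.0008 -1.    ] F [ 0.8  1.1 -0.9] t 49.875 grip 9.7 40.0
 turn z(tool) 0.0 then shift mm [ 0.4  2.2 66.7]
```

```bash
python3 -m handwheel '[[0,-0.001,0.0005,0.03,0,0,0],[0,0,0,0.025,0,0,0],[0,0,0,0.008,0,0,0],[0,0,0,0.002,0,0,0],[0,0,0,0,0,0,0]]'; python3 -m handwheel '[[0,0,0,0.001,0,0,0],[0.012,0,0,0,0,0,0],[0.026,0,0,0,0,0,0],[0.026,0,0,0,0,0,0],[0.026,0,0,-0.02,0,0,0],[0.026,0,0,-0.05,0,0,0],[0.026,0,0,-0.05,0,0,0],[0.026,0,0.05,0,0,0,0],[0.026,0,0.05,0,0,0,0],[0.026,0,0.05,0,0,0,0],[0.026,0,0.05,0,0,0,0],[0.026,0,0,0,0,0,0]]'
cat > meas.py <<'E'
from h import *
import sys
p,d=ctrl.get_image("top");W=cloud('top',d);cv2.imwrite(sys.argv[1],p)
m=(abs(W[...,2]-.071)<.007)&(W[...,0]>.48)&(W[...,0]<.72)&(W[...,1]>-.22)&(W[...,1]<.09)&(W[...,2]<.078)
q=W[m];r=cv2.minAreaRect(q[:,:2].astype(np.float32)*1000);print('front',r,np.median(q,0))
for n in HSV:
    M=(mask(p,n)&(W[...,2]>.033)&(W[...,2]<.065)&(W[...,0]>.53)&(W[...,0]<.72)&(W[...,1]<.06)&(W[...,1]>-.189)).astype(np.uint8)
    k,l,st,ce=cv2.connectedComponentsWithStats(M)
    if k<2: print(n,'-');continue
    i=1+st[1:,4].argmax();q=W[l==i];(cx,cy),(w,h),a=cv2.minAreaRect(q[:,:2].astype(np.float32)*1000)
    if w<h:w,h,a=h,w,a+90
    print(n,round(cx,1),round(cy,1),'size',round(w),round(h),'yaw',round((a+90)%180-90,1),'lidz',np.median(q[:,2]).round(4))
go(.5,-.3,.2)
E
python3 meas.py pics/t9.png
```

```text
time: 50.5
position: [0.5716, -0.1641, 0.0501]
tool_rot: [3.141, 0.038, 0.003]
ft_force: [0.7, -0.2, -0.7]
grip_width: 0.11
grip_force: 40.0
time: 52.0
position: [0.5732, -0.3706, 0.1688]
tool_rot: [3.138, 0.025, -0.0]
ft_force: [-1.0, -0.4, -0.3]
grip_width: 0.299
grip_force: 0.0
front ((600.3076171875, -60.78840637207031), (297.68328857421875, 238.46578979492188), 89.99989318847656) [ 0.5327 -0.0581  0.0717]
red 571.4 37.2 size 63 38 yaw 3.1 lidz 0.0431
yellow 570.0 -13.0 size 62 36 yaw -0.7 lidz 0.0428
green 572.1 -63.4 size 62 37 yaw 2.3 lidz 0.043
blue 572.9 -113.4 size 63 37 yaw -1.6 lidz 0.0431
white 573.6 -162.6 size 60 36 yaw 0.2 lidz 0.0426
pos [ 0.5745 -0.3668  0.1687] yaw 1.13 tilt [ 0.0005 -0.001  -1.    ] F [-0.4  1.1  0.2] t 52.05 grip 25.9 0.0
 turn z(tool) 0 then shift mm [-73.2 -68.3 -31.3]
```

Run:
```python
import cv2
p=cv2.imread("pics/t9.png");cv2.imwrite("pics/t9c.png",cv2.resize(p[190:275,255:400],None,fx=5.4,fy=5.4,interpolation=2))
```

```text
(no output)
```

View pics/t9c.png

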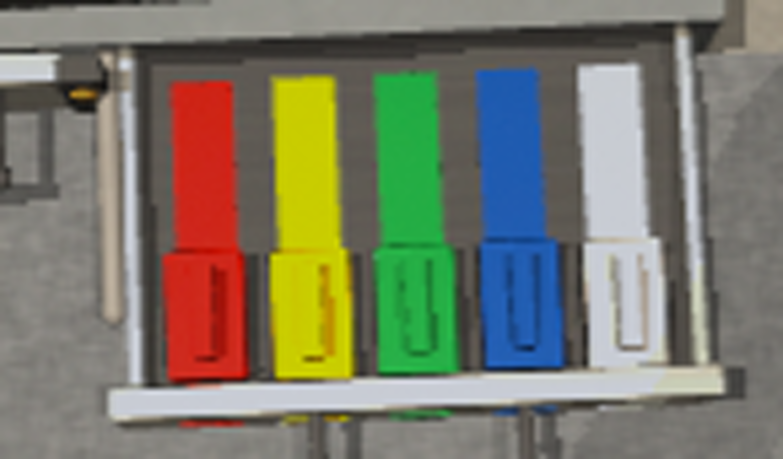

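All five boxes stand in one row on their strips, with their ends near crop rows 366–379 and the front's inner top edge at about 372–387. I'll work out the gaps.

Run:
```python
from h import *
c=ctrl.camera_info('top');K=c['intrinsics'];C=-c['R'].T@c['t']
def tp(u,v,z):
    u=u/5.4+255-.4;v=v/5.4+190-.4
    r=c['R'].T@np.array([(u-K[0,2])/K[0,0],(v-K[1,2])/K[1,1],1]);return C+r*(z-C[2])/r[2]
for n,u,ve,vf,vb in[('red',207,380,387,251),('yellow',312,378,384,249),('green',417,373,380,243),('blue',522,369,377,239),('white',627,366,373,238)]:
    e=tp(u,ve,.042);f=tp(u,vf,.071);b=tp(u,vb,.042);print(n,'end',e[:2],'back',b[:2],'front in',f[:2],'gap by end',e[0]-f[0],'by back',b[0]-.062-f[0],'ctr y',(e+b)[1]/2)
p=cv2.imread('pics/t9.png');print(cv2.cvtColor(p,cv2.COLOR_BGR2GRAY)[250:270,[293,331,350]].T)
```

```text
red end [0.5398 0.0362] back [0.6014 0.0356] front in [0.5342 0.0343] gap by end 0.005584725768149501 by back 0.0052318652554863565 ctr y 0.035923591440585136
yellow end [ 0.5398 -0.0135] back [ 0.6015 -0.0144] front in [ 0.5347 -0.0143] gap by end 0.005123266626022804 by back 0.004784412680584271 ctr y -0.013998215495197591
green end [ 0.5413 -0.0634] back [ 0.6034 -0.0646] front in [ 0.5356 -0.0628] gap by end 0.0056232881828351955 by back 0.005799242937680749 ctr y -0.06397595017365856
blue end [ 0.5422 -0.1132] back [ 0.6045 -0.1148] front in [ 0.5361 -0.1114] gap by end 0.0061118912328079755 by back 0.006314957221714934 ctr y -0.11397586914634185
white end [ 0.5428 -0.163 ] back [ 0.604  -0.1649] front in [ 0.5371 -0.1601] gap by end 0.005661897559262052 by back 0.00492190457802022 ctr y -0.16397876482718343
[[ 89  88  89  89  90  89  48  90  90  89  28 153 203 204 203 204 202  61
   72 138]
 [122 121 118 119 117  85 123 122 125  69 204 204 204 203 203 135 100  84
  130 131]
 [ 69  70  69  72  64  86  86  87  37 202 203 204 203 203 165  64  59 111
  108 108]]
```

The gaps come out at about 5 mm. I'll nudge the boxes home with the open fingers, two boxes per push (100 mm apart), starting with red and green.

```bash
python3 -m handwheel '[[0.085,0.018,-0.0505,0,0,0,0],[0.085,0.018,-0.0505,0,0,0,0],[0.085,0.018,-0.0505,0,0,0,0],[0.085,0,-0.0505,0,0,0,0],[0.085,0,-0.0505,0,0,0,0],[0.085,0,-0.0505,0,0,0,0],[0.085,0,-0.05,0,0,0,0],[0.085,0,0,0.03,0,0,0],[0.085,0,0,0,0,0,0],[0.085,0,0,0,0,0,0]]' 40;python3 - <<'E'
from h import *
go(.625,-.0145,.028,1.42)
E
```

```text
time: 53.3
position: [0.6212, -0.0101, 0.139]
tool_rot: [3.141, 0.037, 0.002]
ft_force: [0.4, -0.7, -0.3]
grip_width: 0.976
grip_force: 0.0
pos [ 0.6212 -0.0101  0.139 ] yaw 1.35 tilt [ 0.0011 -0.0003 -1.    ] F [ 0.4 -0.7 -0.3] t 53.3 grip 84.9 0.0
 turn z(tool) -0.1 then shift mm [  3.7   4.5 111. ]
```

```bash
python3 -m handwheel '[[0.085,0.004,0.004,0.04,0,0,0],[0.085,0,0,0.04,0,0,0],[0.085,0,0,0.03,0,0,0],[0.085,0,0,0,0,0,0],[0.085,0,0,0,0,0,0]]';python3 -m handwheel '[[0.085,-0.006,0,0,0,0,0],[0.085,-0.003,0,0,0,0,0],[0.085,-0.003,0,0,0,0,0],[0.085,-0.002,0,0,0,0,0],[0.085,0,0,0,0,0,0]]';python3 -m handwheel '[[0.085,-0.002,0,0,0,0,0],[0.085,-0.001,0,0,0,0,0],[0.085,0,0,0,0,0,0]]'
```

```text
time: 53.92
position: [0.6266, -0.0142, 0.0299]
tool_rot: [3.141, 0.036, 0.005]
ft_force: [0.6, -0.4, 1.4]
grip_width: 0.978
grip_force: 0.0
time: 54.55
position: [0.6111, -0.0142, 0.028]
tool_rot: [3.141, 0.037, 0.001]
ft_force: [0.6, 0.5, -0.1]
grip_width: 0.978
grip_force: 0.3
time: 54.92
position: [0.6082, -0.0142, 0.0279]
tool_rot: [3.141, 0.038, 0.001]
ft_force: [1.1, -0.3, 1.7]
grip_width: 0.974
grip_force: 0.8
```

```bash
for i in 1; do python3 -m handwheel '[[0.085,-0.001,0,0,0,0,0],[0.085,0,0,0,0,0,0]]'; python3 -m handwheel '[[0.085,-0.001,0,0,0,0,0],[0.085,0,0,0,0,0,0]]'; python3 -m handwheel '[[0.085,-0.001,0,0,0,0,0],[0.085,0,0,0,0,0,0]]'; done
```

```text
time: 55.18
position: [0.6079, -0.0143, 0.0279]
tool_rot: [3.141, 0.038, 0.003]
ft_force: [4.4, 0.4, 0.1]
grip_width: 0.976
grip_force: 2.3
time: 55.42
position: [0.6079, -0.0143, 0.0283]
tool_rot: [3.141, 0.038, 0.007]
ft_force: [6.4, 0.2, -2.3]
grip_width: 0.977
grip_force: 3.4
time: 55.68
position: [0.6079, -0.0143, 0.0287]
tool_rot: [-3.141, -0.038, -0.01]
ft_force: [8.2, 0.4, -0.9]
grip_width: 0.978
grip_force: 4.2
```

```bash
python3 -m handwheel '[[0.085,0.016,0,0,0,0,0],[0.085,0,0.025,0,0,0,0],[0.085,0,0.025,0,0,0,0],[0.085,0,0,0,0,0,0],[0.085,-0.006,0,0,0,0,0],[0.085,-0.003,0,0,0,0,0],[0.085,-0.002,0,0,0,0,0],[0.085,-0.001,0,0,0,0,0],[0.085,0,0,0,0,0,0]]';for i in 1; do python3 -m handwheel '[[0.085,-0.001,0,0,0,0,0],[0.085,0,0,0,0,0,0]]'; python3 -m handwheel '[[0.085,-0.001,0,0,0,0,0],[0.085,0,0,0,0,0,0]]'; done
```

```text
time: 56.8
position: [0.6101, -0.0639, 0.0279]
tool_rot: [3.141, 0.038, 0.0]
ft_force: [-0.5, 0.9, 0.2]
grip_width: 0.977
grip_force: 0.2
time: 57.05
position: [0.6096, -0.0641, 0.0279]
tool_rot: [3.141, 0.038, 0.001]
ft_force: [1.7, 0.0, -0.5]
grip_width: 0.973
grip_force: 0.8
time: 57.3
position: [0.6094, -0.0637, 0.0282]
tool_rot: [-3.141, -0.038, -0.004]
ft_force: [4.4, 1.1, -1.5]
grip_width: 0.977
grip_force: 2.5
```

```bash
python3 -m handwheel '[[0.085,0.015,0,0,0,0,0],[0.085,0,0.025,0,0,0,0],[0.085,0,0.025,0,0,0,0],[0.085,0,0,0,0,0,0],[0.085,-0.006,0,0,0,0,0],[0.085,-0.003,0,0,0,0,0],[0.085,-0.002,0,0,0,0,0],[0.085,-0.001,0,0,0,0,0],[0.085,0,0,0,0,0,0]]';for i in 1; do python3 -m handwheel '[[0.085,-0.001,0,0,0,0,0],[0.085,0,0,0,0,0,0]]'; python3 -m handwheel '[[0.085,-0.001,0,0,0,0,0],[0.085,0,0,0,0,0,0]]'; done
```

```text
time: 58.42
position: [0.6124, -0.1139, 0.0278]
tool_rot: [3.141, 0.038, 0.0]
ft_force: [-0.5, 0.0, -0.5]
grip_width: 0.979
grip_force: 0.0
time: 58.68
position: [0.6115, -0.1141, 0.0278]
tool_rot: [3.141, 0.038, 0.0]
ft_force: [-0.4, -0.1, 0.9]
grip_width: 0.976
grip_force: 0.2
time: 58.92
position: [0.6105, -0.1142, 0.0278]
tool_rot: [3.141, 0.038, 0.0]
ft_force: [0.5, -0.3, 0.2]
grip_width: 0.973
grip_force: 0.3
```

```bash
python3 -m handwheel '[[0.085,-0.001,0,0,0,0,0],[0.085,0,0,0,0,0,0]]'; python3 -m handwheel '[[0.085,-0.0005,0,0,0,0,0],[0.085,0,0,0,0,0,0]]'; python3 -m handwheel '[[0.085,0.015,0,0,0,0,0],[0.085,0,0,-0.06,0,0,0],[0.085,0,0.05,-0.06,0,0,0],[0.02,0,0.05,-0.02,0,0,0],[0.02,0,0.05,0,0,0,0],[0,0,0.05,0,0,0,0],[0,0,0.05,0,0,0,0],[0,0,0,0,0,0,0],[0,0,0,0,0,0,0]]'; python3 meas.py pics/t10.png
```

```text
time: 59.18
position: [0.6103, -0.1141, 0.028]
tool_rot: [3.141, 0.038, 0.003]
ft_force: [3.9, 0.4, -2.4]
grip_width: 0.98
grip_force: 1.9
time: 59.42
position: [0.6103, -0.1141, 0.0282]
tool_rot: [3.141, 0.038, 0.005]
ft_force: [4.9, -0.3, -2.7]
grip_width: 0.976
grip_force: 2.7
time: 60.55
position: [0.6288, -0.3529, 0.155]
tool_rot: [-3.139, -0.037, 0.003]
ft_force: [0.9, -0.4, -0.2]
grip_width: 0.378
grip_force: 0.0
front ((620.4573974609375, -61.676788330078125), (198.0789337158203, 297.908935546875), 0.636925995349884) [ 0.5327 -0.0618  0.0719]
red 567.9 37.4 size 59 38 yaw 2.7 lidz 0.0428
yellow 568.9 -13.3 size 60 38 yaw 1.6 lidz 0.0426
green 570.4 -63.5 size 60 37 yaw 2.0 lidz 0.0425
blue 571.9 -113.4 size 60 36 yaw -1.5 lidz 0.0427
white 572.5 -162.6 size 58 37 yaw 0.1 lidz 0.0429
pos [ 0.6295 -0.3518  0.1553] yaw 1.47 tilt [-0.0013  0.002  -1.    ] F [-0.9 -0.2 -0.2] t 60.6 grip 29.1 0.0
 turn z(tool) 0 then shift mm [-128.1  -55.1  -44.7]
```

All five are in line and flush with the front. Now I'll move in front of the handle to shut the drawer.

```bash
python3 -m handwheel '[[0,-0.0295,-0.0483,0,0,0,0],[0,-0.0295,-0.0483,0,0,0,0],[0,-0.0295,-0.0483,0,0,0,0],[0,-0.0295,-0.0483,0,0,0,0],[0,-0.0295,-0.0483,0,0,0,0],[0,-0.0295,-0.0483,0,0,0,0],[0,0,0,0,0,0,0],[0,0,0,0,0,0,0]]';python3 - <<'E'
from h import *
go(.45,-.065,.047,1.42)
E
```

```text
time: 61.6
position: [0.4458, -0.0678, 0.1562]
tool_rot: [3.14, 0.041, 0.001]
ft_force: [0.4, 0.1, -0.5]
grip_width: 0.003
grip_force: 0.0
pos [ 0.4458 -0.0678  0.1562] yaw 1.5 tilt [ 0.0009 -0.0013 -1.    ] F [ 0.4  0.1 -0.5] t 61.6 grip 0.3 0.0
 turn z(tool) 0.1 then shift mm [  4.3  -2.7 109.2]
```

```bash
python3 -m handwheel '[[0,0,-0.002,0.04,0,0,0],[0,0,0,0.04,0,0,0],[0,0,0,0.028,0,0,0],[0,0,0,0,0,0,0],[0,0.012,0,0,0,0,0],[0,0.005,0,0,0,0,0],[0,0.003,0,0,0,0,0],[0,0.004,0,0,0,0,0],[0,0.005,0,0,0,0,0],[0,0.006,0,0,0,0,0],[0,0.007,0,0,0,0,0],[0,0.007,0,0,0,0,0]]';python3 -m handwheel '[[0,0.008,0,0,0,0,0],[0,0.008,0,0,0,0,0],[0,0.008,0,0,0,0,0],[0,0.008,0,0,0,0,0],[0,0.008,0,0,0,0,0],[0,0.008,0,0,0,0,0],[0,0.008,0,0,0,0,0],[0,0.008,0,0,0,0,0],[0,0.008,0,0,0,0,0],[0,0.008,0,0,0,0,0],[0,0.008,0,0,0,0,0],[0,0.008,0,0,0,0,0]]'
```

```text
time: 63.1
position: [0.4952, -0.0651, 0.0477]
tool_rot: [3.141, 0.038, 0.0]
ft_force: [-1.9, -0.3, 1.4]
grip_width: 0.007
grip_force: 0.9
time: 64.6
position: [0.5912, -0.0629, 0.0478]
tool_rot: [3.141, 0.038, 0.0]
ft_force: [-2.7, -0.9, 1.2]
grip_width: 0.008
grip_force: 0.9
```

```bash
python3 -m handwheel '[[0,0.006,0,0,0,0,0],[0,0.006,0,0,0,0,0],[0,0.005,0,0,0,0,0],[0,0.004,0,0,0,0,0],[0,0.003,0,0,0,0,0],[0,0.003,0,0,0,0,0],[0,0.002,0,0,0,0,0],[0,0.002,0,0,0,0,0],[0,0,0,0,0,0,0]]';python3 -m handwheel '[[0,0.002,0,0,0,0,0],[0,0.001,0,0,0,0,0],[0,0,0,0,0,0,0]]'
```

```text
time: 65.72
position: [0.622, -0.0619, 0.0478]
tool_rot: [-3.141, -0.038, -0.001]
ft_force: [-1.4, 1.0, -0.2]
grip_width: 0.01
grip_force: 0.1
time: 66.1
position: [0.6232, -0.0619, 0.0476]
tool_rot: [3.141, 0.038, -0.005]
ft_force: [-6.0, -0.1, 3.3]
grip_width: 0.009
grip_force: 2.8
```

```bash
python3 -m handwheel '[[0,0.002,0,0,0,0,0],[0,0,0,0,0,0,0],[0,0,0,0,0,0,0]]';python3 -m handwheel '[[0,-0.01,0,0,0,0,0],[0,-0.02,0,0,0,0,0],[0,0,0,-0.05,0,0,0],[0,0,0,-0.06,0,0,0],[0,0,0.05,-0.04,0,0,0],[0,0,0.05,0,0,0,0],[0,0,0.05,0,0,0,0],[0,0,0.05,0,0,0,0],[0,0,0.05,0,0,0,0],[0,0,0,0,0,0,0],[0,0,0,0,0,0,0]]';python3 - <<'E'
from h import *
p,d=ctrl.get_image("top");W=cloud('top',d);cv2.imwrite('pics/t11.png',p)
for a,b in((.1,.22),(-.13,0)):
    m=(W[...,2]>.048)&(W[...,2]<.064)&(W[...,1]>a)&(W[...,1]<b)&(W[...,0]>.45)&(W[...,0]<.66);q=W[m];print('bar',np.median(q,0),m.sum())
go(.5,-.3,.2)
E
```

```text
time: 66.47
position: [0.6233, -0.062, 0.0475]
tool_rot: [3.141, 0.037, -0.011]
ft_force: [-11.0, 0.0, 5.9]
grip_width: 0.009
grip_force: 5.1
time: 67.85
position: [0.603, -0.3108, 0.1967]
tool_rot: [-3.141, -0.038, -0.002]
ft_force: [-0.8, 0.7, -0.2]
grip_width: -0.001
grip_force: 0.0
bar [0.6374 0.1637 0.0586] 154
bar [ 0.6411 -0.0579  0.0589] 198
pos [ 0.6033 -0.3097  0.1969] yaw 1.48 tilt [ 0.0011  0.0009 -1.    ] F [-0.2  0.7 -0.1] t 67.9 grip 0.7 0.0
 turn z(tool) 0 then shift mm [-103.   -12.4   -3.1]
```

```bash
python3 -c "
from bench import ctrl
print(ctrl.close_job())"
```

```text
the job is handed in; nothing more can be done
None
```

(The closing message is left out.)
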